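Wipe the drying plate, slide the cast plaques onto it and start the timer

ROBOT

A 6-joint arm with a two-finger parallel gripper is mounted at the origin on the work surface. World frame = base frame: x ahead of the robot, y to its left, z up, the work surface at z = 0. Lengths are in m, angles in rad, forces in N, time in s.
With the tool pointing down it reaches from about 0.35 to 0.975 m from the base axis. Payload 4.9 kg.
Tool frame: the origin (TCP) lies at the very end of the fingers, on their centre line; the grasp point (between the pads) lies behind it (ctrl.hold_point_z is the z of the grasp point in the tool frame, in m); z points along the fingers, y is the line along which they close (so a half turn about z gives the same grasp; the last joint's range is limited). The gripper opens to 85 mm and grips with 20 to 120 N. Pads are 22 mm wide; open, the fingers measure 114 mm over their backs; the gripper's body (76 mm by 85 mm) begins 54 mm behind the grasp point. The pads swing forward as they close: fully open they stand 13 mm farther back than shut.
Start: joints at [-1.361, 0.053, 1.613, -0, 1.476, -0.119], TCP at [0.202, -0.592, 0.231] pointing down, gripper open.
Joint ranges: [-3.01, 3.01], [-1.01, 2.22], [0.06, 2.58], [-1.02, 4.17], [0.09, 2.62], [-3.14, 3.14]. Speed limits (rad/s): [2.57, 2.57, 3.14, 3.14, 3.14, 3.14].

INTERFACE

Orientations are given as a 3x3 rotation matrix whose columns are the frame's x, y, z axes.
In Python, from rig import observe, cams, ctrl, spotter gives the robot as it stands. The module is installed in compiled form; this text tells all that it offers.
- The arm moves only by the tool servo_tool, never from a script. Its argument "increments" is a list of rows, each an object of numbers: "rx", "ry", "rz": the turn, a rotation vector about the tool's x, y, z in rad; "dx", "dy", "dz": the shift along the tool's x, y, z in m; "grip": the finger opening in m, from 0 to 0.0854. A call has 1 to 5 rows; each row is the pose to reach, as a shift and turn from the pose commanded when the call began, along the tool's axes at that moment; what a row does not reach only later rows make up. A row lasts 1/12 s, in which the tool goes at most 41.7 mm and 7.16 degrees, less where a joint would pass 70% of its speed; a pose out of reach is approached as far as the arm can. A call with a gripper value outside its range is refused whole. The fingers move at their own pace and stop on an object; the grip force is fixed at half the most. Time passes only in rows, so rows that repeat a pose let the fingers close. It gives the time, the measured TCP pose, the force, the opening and the grip force at its end, in the units of the state.
- observe(): the state, without advancing time (a new reading comes with each control period).
- cams.capture(name): name is "scene" or "top"; returns the picture (480x640x3 uint8, red, green, blue); there is no depth.
- cams.camera_model(name): a dict with "fx", "fy", "cx", "cy" (pixels), "R" (3x3) and "t" (3): a world point X has camera coordinates R X + t. Camera axes: x right, y down, z forward; pixel columns grow to the right and rows downward; lengths in m; the calibration is good to about 2 mm. A picture is of the moment at which its call begins. camera_model takes no time and is no camera call.
- ctrl.hand_in(): hands the job in; it is judged then, once.
Trained networks look in the newest picture that a camera, given by its name, has taken for a name from the list of things; names that differ only in an ending like _2 or _b are one class to them, and where a whole thing is asked for, a point or a joint stands for the part that bears it (a point fixed in the world has none). Each returns a list of dicts, best first, with "confidence" (0 to 1); they miss things now and then, are a little off and sometimes report something else, mostly with a low value. They report only what shows in the picture. A call takes as long as a camera call. They do not tell look-alikes from the thing itself.
- spotter.recognise(camera, name): "xyz" ([x, y, z] in m, in world coordinates, good to about 4 mm: the middle of the surface that is visible of it).
- spotter.trace(camera, name): "mask" (480x640 bool, what is visible of it).
- spotter.landmark_of(camera, name): "xyz" ([x, y, z] in m, in world coordinates, good to about 4 mm: a listed point, or the origin of a listed thing).
The state is a dict: "clock": time; "q": joint angles; "qvel": joint speeds; "tau": joint torques, N m; "position": TCP position; "ee_rot": TCP orientation; "force": force on the tool from outside, world axes, zero at the start; "torque": the same for the moment, N m; "opening": opening from 0.0 (shut) to 1.0 (fully open); "gripper_force": force on a finger pad.
Only numpy, scipy, OpenCV 4.12 (cv2) and the standard library are available. Lean on these libraries where they do the work, as an engineer would, in place of code of your own. Each camera call takes 0.05 s, during which the arm holds its last target. There are 200 camera calls.

TASK

Take the red-handled rubbing block and wipe the drying plate with it once from the yellow-striped end to the plain end, felt down, the block lying across the plate and pressed down firmly (about 10 N) all the way, then set it back on its black mat and let go. Next slide every round plaque that is there along the table, never lifting it off the surface, until it lies flat and wholly on the flat top of the plate. Last, press the green plunger of the timer fully down to its stop to start the drying time, and leave the bottle, bowl and tub alone.

Things in the scene. Friction and masses are not known exactly. Their poses are not given: they have to be found in the camera images.
- plate: Drying plate, fixed to the table: bright flat top 130 mm (its x) by 340 mm (its y), 3 mm above the table, with a dark bevel 15 mm wide sloping down to the table all round. Origin at the centre of its underside, on the table; y runs along its length, from the yellow-striped end (-y) to the plain end (+y); x points away from the robot, z up.
- plate_stripe (a point): Centre of the 18 mm wide yellow stripe across the -y end of the plate, 12 mm from the end of its flat top, at top height.
- plaque_slate: Round dark slate-grey cast plaque, may be absent (two or three of the four are present): disc 90 mm across and 12 mm thick, with a round boss 36 mm across rising from its centre to 34 mm above the underside. About 0.3 kg. Origin at the centre of its underside, z up.
- plaque_copper: Round copper cast plaque, may be absent (two or three of the four are present): disc 90 mm across and 12 mm thick, with a round boss 36 mm across rising from its centre to 34 mm above the underside. About 0.3 kg. Origin at the centre of its underside, z up.
- plaque_ivory: Round ivory white cast plaque, may be absent (two or three of the four are present): disc 90 mm across and 12 mm thick, with a round boss 36 mm across rising from its centre to 34 mm above the underside. About 0.3 kg. Origin at the centre of its underside, z up.
- plaque_blue: Round blue-patterned cast plaque, may be absent (two or three of the four are present): disc 90 mm across and 12 mm thick, with a round boss 36 mm across rising from its centre to 34 mm above the underside. About 0.3 kg. Origin at the centre of its underside, z up.
- block: Rubbing block: wood base with grey felt face underneath, 120 mm (its x) by 44 mm (its y) by 18 mm, and a red upright handle on top, 85 mm (x) by 24 mm (y), reaching to 54 mm above the underside. About 0.22 kg. Origin at the centre of its underside, z up.
- block_grip (a point): Middle of the red handle, 40 mm above the underside of the block; grip across the 24 mm thickness (block y).
- rest: Black rubber mat, fixed to the table, on which the rubbing block lives: 170 mm (its x) by 120 mm (its y) by 3 mm. Origin at the centre of its underside, z up.
- timer: White round bench timer, fixed to the table: 90 mm across, body 38 mm high. Origin at the centre of its underside.
- plunger_top (a point): Centre of the top of the green spring plunger head of the timer (38 mm across, 10 mm thick); 68 mm above the table when up; it goes straight down.
- plunger (a joint): Travel of the timer plunger: 0 up, 0.012 m fully down at its stop, which takes about 8 N; it springs back up.
- bottle: Bystander: grey capped bottle, 72 mm across, 190 mm tall. Origin at the centre of its underside.
- bowl: Bystander: black bowl, 110 mm across, 40 mm high. Origin at the centre of its underside.
- tub: Bystander: white closed tub, 80 mm across, 70 mm tall. Origin at the centre of its underside.
Not all that is in view belongs to the job. Of the things that look like the plaque_ivory, take the one that is farthest to the robot's left at the start. Of the things that look like the plaque_copper, the larger one is meant.

How it is judged:
By the outcome, as a careful person would: the job done as asked, in the order asked, and still so for the second after the job is handed in, with the robot touching nothing.
Of plaque_slate, plaque_copper, plaque_ivory, plaque_blue only 2 to 3 are there at a start; the rules pass over those that are not, and their reading is None.
At some moment in a run one of plaque_slate, plaque_copper, plaque_ivory, plaque_blue may be knocked a few centimetres aside while the robot is not near it.
Once in a run the grip may slacken for a moment while it holds something.
It also fails if it takes over 192 s, if anything falls off the work surface, if the arm or the gripper's body presses on something with over 40 N, if the wrist force passes 120 N, or if a joint passes its speed limit or range.

## Working session

There is one attempt and no reset: what is moved stays moved. The work goes in short steps, Python scripts to look and compute and a tool call to move; the robot and the scene stay as the last step left them, time stands still between calls to the robot, and variables do not carry over. Pictures are saved under pics/ and viewed, at most 14 in all, crops included, and the job is handed in when it is done.

Besides the shell and the picture viewer there is one more tool, called by a JSON object that holds its "method" and its "body", one argument or row to a line. servo_tool: Moves the arm, as the interface text tells. Its arguments: {"type":"object","properties":{"increments":{"type":"array"}},"required":["increments"]}

```bash
mkdir -p pics; cat > h.py <<'E'
import numpy as np, cv2
from rig import observe, cams, ctrl, spotter
def snap(cam, name=None):
    im=cams.capture(cam)
    if name: cv2.imwrite('pics/%s.png'%name, im[:,:,::-1])
    return im
def proj(cam,X):
    m=cams.camera_model(cam); c=np.array(m['R'])@np.array(X,float)+np.array(m['t'])
    return np.array([m['fx']*c[0]/c[2]+m['cx'], m['fy']*c[1]/c[2]+m['cy']])
def ray(cam,u,v,z):
    m=cams.camera_model(cam); R=np.array(m['R']); t=np.array(m['t'])
    C=-R.T@t; d=R.T@np.array([(u-m['cx'])/m['fx'],(v-m['cy'])/m['fy'],1])
    return C+d*(z-C[2])/d[2]
def st():
    s=observe(); print('t',round(s['clock'],2),'p',np.round(s['position'],4),'F',np.round(s['force'],1),'op',round(s['opening'],3),'gf',np.round(s['gripper_force'],1)); return s
E
python3 - <<'E'
from h import *
s=st(); print(np.round(s['ee_rot'],3), ctrl.hold_point_z)
for c in('scene','top'):
    snap(c,c+'0'); m=cams.camera_model(c); print(c,'C',np.round(-np.array(m['R']).T@np.array(m['t']),3))
    for n in('plate','plate_stripe','plaque_slate','plaque_copper','plaque_ivory','plaque_blue','block','block_grip','rest','timer','plunger_top','bottle','bowl','tub'):
        print(n,[(round(float(d['confidence']),2),np.round(d['xyz'],3).tolist(),proj(c,d['xyz']).round().astype(int).tolist()) for d in spotter.landmark_of(c,n)])
E
```

```text
t 0.0 p [ 0.2017 -0.5909  0.23  ] F [ 1.  -0.8 -0.1] op 0.994 gf 0.0
[[ 0.946  0.323 -0.   ]
 [ 0.323 -0.946  0.002]
 [ 0.    -0.002 -1.   ]] -0.0187
scene C [1.026 0.494 1.21 ]
plate [(0.57, [0.629, 0.018, 0.002], [317, 313])]
plate_stripe [(0.86, [0.624, -0.138, 0.005], [277, 272]), (0.55, [0.631, 0.019, 0.0], [317, 314]), (0.28, [0.48, -0.544, 0.002], [227, 160])]
plaque_slate [(0.46, [0.481, -0.545, 0.001], [227, 161])]
plaque_copper [(0.75, [0.425, 0.086, -0.001], [394, 282])]
plaque_ivory [(0.8, [0.333, -0.089, -0.002], [370, 222]), (0.7, [0.422, 0.201, -0.0], [429, 310])]
plaque_blue []
block [(0.84, [0.468, -0.35, 0.007], [271, 193])]
block_grip [(0.67, [0.47, -0.35, 0.041], [270, 186]), (0.49, [0.63, 0.021, -0.001], [317, 315])]
rest [(0.71, [0.469, -0.349, 0.004], [271, 195]), (0.4, [0.676, 0.378, -0.004], [414, 436])]
timer [(0.78, [0.468, 0.354, -0.001], [466, 365])]
plunger_top [(0.74, [0.467, 0.357, 0.069], [474, 354])]
bottle [(0.75, [0.481, -0.543, 0.001], [227, 161])]
bowl [(0.75, [0.691, -0.354, -0.001], [208, 238])]
tub [(0.56, [0.673, 0.376, -0.002], [414, 434])]
top C [ 0.289 -0.093  1.492]
plate [(0.6, [0.626, 0.013, -0.005], [283, 216])]
plate_stripe []
plaque_slate []
plaque_copper [(0.86, [0.295, 0.176, -0.0], [218, 343])]
plaque_ivory [(0.68, [0.329, -0.087, -0.0], [321, 329]), (0.62, [0.419, 0.203, -0.0], [209, 294])]
plaque_blue [(0.74, [0.693, -0.348, -0.002], [419, 190])]
block [(0.65, [0.471, -0.347, 0.003], [421, 273])]
block_grip [(0.93, [0.472, -0.349, 0.043], [425, 271])]
rest []
timer [(0.76, [0.467, 0.358, 0.004], [149, 275])]
plunger_top [(0.69, [0.47, 0.357, 0.067], [141, 271])]
bottle [(0.59, [0.691, -0.346, -0.004], [418, 192])]
bowl [(0.7, [0.693, -0.346, -0.006], [418, 191])]
tub [(0.71, [0.669, 0.373, -0.005], [147, 200]), (0.21, [0.464, 0.356, 0.001], [150, 277])]
```

View pics/scene0.png

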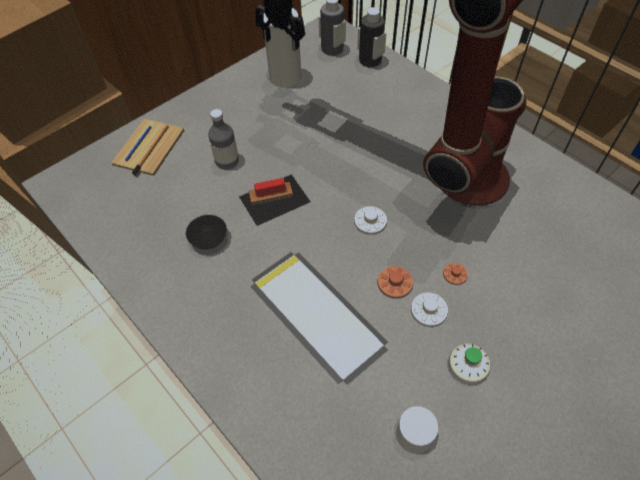

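View pics/top0.png

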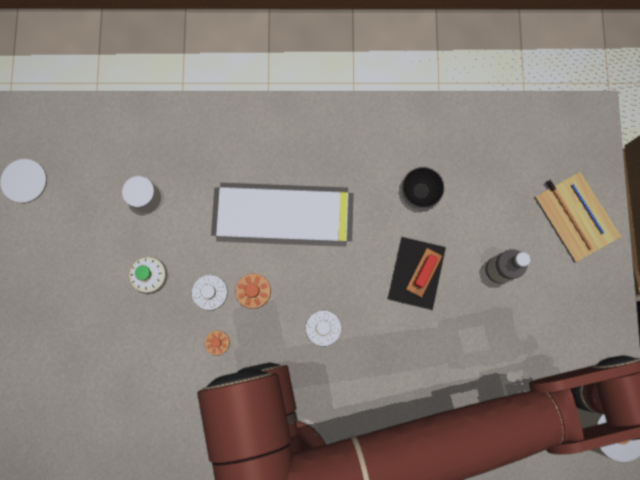

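The scene view shows the block at (270,188), plate (317,315), ivory-like plaques at (370,220) and (430,309), copper-like ones at (395,282) and a small one at (456,273), the timer (470,362), bowl (207,233), bottle (223,145) and tub (419,427). The top view also shows a flat white dish at (22,180), with no boss. By the description I choose ivory (430,309) as the leftmost and copper (395,282) as the larger. Next is a close crop to check that, along with edge measurements.

```bash
python3 - <<'E'
from h import *
t=snap('top'); 
def crop(im,u,v,r,): return cv2.resize(im[max(v-r,0):v+r,max(u-r,0):u+r],(260,260),interpolation=cv2.INTER_CUBIC)
ms={}
for n in('block','block_grip','rest','plate','plaque_copper','plaque_ivory'):
    r=spotter.trace('top',n)
    ms['top',n]=r
s=snap('scene')
for n in('block','plate','plaque_copper','plaque_ivory','plaque_blue','plaque_slate'):
    ms['scene',n]=spotter.trace('scene',n)
for (c,n),r in ms.items():
    for d in r[:3]:
        if d['confidence']<.4: continue
        m=d['mask'].astype(np.uint8); cs,_=cv2.findContours(m,0,2); k=max(cs,key=cv2.contourArea)
        z={'block':0.018,'plate':0.003,'rest':.003,'block_grip':.054}.get(n,.012)
        W=np.array([ray(c,u,v,z)[:2] for u,v in k[:,0,:]],np.float32)
        b=cv2.minAreaRect(W*1000); e=cv2.minEnclosingCircle(W*1000)
        print(c,n,round(float(d['confidence']),2),'box c',np.round(b[0],0),'size',np.round(b[1],0),'ang',round(b[2],1),'circ',np.round(e[0]),round(e[1]))
# colour segmentation in both
for c,im in(('top',t),('scene',s)):
    hsv=cv2.cvtColor(im,cv2.COLOR_RGB2HSV)
    for nm,lo,hi,z in(('green',(45,100,60),(80,255,255),.068),('yellow',(20,120,120),(32,255,255),.003),('red',(0,170,100),(6,255,255),.054),('red',(174,170,100),(180,255,255),.054)):
        m=cv2.inRange(hsv,lo,hi); nl,l,S,ce=cv2.connectedComponentsWithStats(m)
        for i in range(1,nl):
            if S[i,4]>60:
                W=np.array([ray(c,u,v,z)[:2] for v,u in np.argwhere(l==i)],np.float32)*1000; b=cv2.minAreaRect(W)
                print(c,nm,S[i,4],'px',ce[i].round(),np.round(b[0]),np.round(b[1]),round(b[2],1))
g=np.vstack([np.hstack([crop(t,209,293,26),crop(t,322,328,26),crop(t,253,291,26)]),np.hstack([crop(s,430,309,26),crop(s,370,220,26),crop(t,26,181,26)])])
cv2.imwrite('pics/crop.png',g[:,:,::-1])
E
```

```text
top block 0.97 box c [ 472. -349.] size [ 46. 123.] ang 62.3 circ [ 471. -350.] 63
top block 0.52 box c [423. 199.] size [87. 86.] ang 1.3 circ [423. 198.] 45
top block_grip 0.72 box c [ 466. -343.] size [ 44. 119.] ang 61.6 circ [ 468. -340.] 61
top block_grip 0.69 box c [463. 344.] size [93. 88.] ang 63.7 circ [462. 345.] 47
top rest 0.88 box c [ 471. -332.] size [127. 175.] ang 76.0 circ [ 471. -333.] 102
top plate 0.87 box c [629.  15.] size [370. 163.] ang 88.0 circ [630.  15.] 194
top plaque_copper 0.66 box c [296. 177.] size [58. 57.] ang 89.8 circ [296. 177.] 30
top plaque_ivory 0.64 box c [423. 200.] size [87. 87.] ang 1.3 circ [423. 200.] 45
top plaque_ivory 0.63 box c [330. -90.] size [89. 88.] ang 89.8 circ [331. -91.] 46
scene block 0.86 box c [ 471. -353.] size [ 77. 116.] ang 63.2 circ [ 474. -348.] 61
scene plate 0.59 box c [630.  18.] size [371. 164.] ang 87.5 circ [631.  17.] 193
scene plaque_copper 0.74 box c [430.  93.] size [98. 89.] ang 43.9 circ [427.  95.] 51
scene plaque_copper 0.57 box c [301. 182.] size [61. 58.] ang 82.0 circ [301. 182.] 31
scene plaque_ivory 0.81 box c [426. 203.] size [92. 88.] ang 41.8 circ [425. 204.] 47
scene plaque_ivory 0.67 box c [336. -87.] size [92. 86.] ang 46.4 circ [335. -87.] 47
scene plaque_slate 0.43 box c [664. 375.] size [101.  83.] ang 31.4 circ [666. 372.] 51
top green 146 px [142. 272.] [468. 354.] [32. 30.] 89.8
top yellow 208 px [342. 216.] [ 624. -143.] [ 11. 124.] 87.6
top red 234 px [426. 269.] [ 472. -348.] [23. 83.] 62.1
scene green 191 px [473. 355.] [469. 358.] [33. 34.] 46.7
scene yellow 230 px [277. 271.] [ 623. -142.] [ 14. 129.] 87.7
scene red 181 px [269. 184.] [ 473. -347.] [22. 83.] 62.9
```

View pics/crop.png

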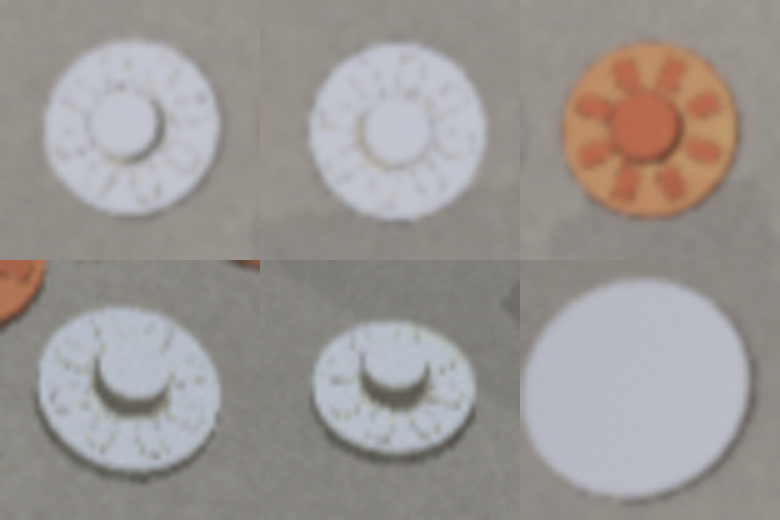

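The crop shows the two ivory plaques are identical with bosses, so I take the left one at top (209,293). Copper at (253,291) is the large one, and the dish at (22,180) is only a flat lid. Block: centre (0.472,-0.348), thickness along 62°. Plate: centre (0.630,0.015), length along 87.7°. Moving over the block now.

{"method": "servo_tool", "body": {
  "increments": [
    {"dx":0.036,"dy":-0.015,"rz":0.082},
    {"dx":0.072,"dy":-0.03,"rz":0.163},
    {"dx":0.108,"dy":-0.045,"rz":0.245},
    {"dx":0.144,"dy":-0.06,"rz":0.326},
    {"dx":0.18,"dy":-0.075,"rz":0.408}
  ]
}}

```text
invalid input at $.increments[0]: expected keys rx, ry, rz, dx, dy, dz, grip
```

{"method": "servo_tool", "body": {
  "increments": [
    {"dx":0.023,"dy":-0.025,"dz":0.02,"rz":0.082},
    {"dx":0.046,"dy":-0.05,"dz":0.04,"rz":0.163},
    {"dx":0.069,"dy":-0.074,"dz":0.06,"rz":0.245},
    {"dx":0.092,"dy":-0.099,"dz":0.08,"rz":0.326},
    {"dx":0.1145,"dy":-0.1234,"dz":0.1,"rz":0.409}
  ]
}}

```text
invalid input at $.increments[0]: expected keys rx, ry, rz, dx, dy, dz, grip
```

All keys are required.

{"method": "servo_tool", "body": {
  "increments": [
    {"rx":0,"ry":0,"rz":0.082,"dx":0.036,"dy":-0.015,"dz":0,"grip":0.085},
    {"rx":0,"ry":0,"rz":0.163,"dx":0.072,"dy":-0.03,"dz":0,"grip":0.085},
    {"rx":0,"ry":0,"rz":0.245,"dx":0.108,"dy":-0.045,"dz":0,"grip":0.085},
    {"rx":0,"ry":0,"rz":0.326,"dx":0.144,"dy":-0.06,"dz":0,"grip":0.085},
    {"rx":0,"ry":0,"rz":0.408,"dx":0.18,"dy":-0.075,"dz":0,"grip":0.085}
  ]
}}

```text
clock: 2.62
position: [0.349, -0.4611, 0.2315]
ee_rot: [[0.996, -0.084, 0.0], [-0.084, -0.996, -0.0], [0.0, 0.0, -1.0]]
force: [1.0, -0.7, 0.2]
opening: 0.994
gripper_force: 0.0
```

{"method": "servo_tool", "body": {
  "increments": [
    {"rx":0,"ry":0,"rz":0.082,"dx":0.023,"dy":-0.025,"dz":0.02,"grip":0.085},
    {"rx":0,"ry":0,"rz":0.163,"dx":0.046,"dy":-0.05,"dz":0.04,"grip":0.085},
    {"rx":0,"ry":0,"rz":0.245,"dx":0.069,"dy":-0.074,"dz":0.06,"grip":0.085},
    {"rx":0,"ry":0,"rz":0.326,"dx":0.092,"dy":-0.099,"dz":0.08,"grip":0.085},
    {"rx":0,"ry":0,"rz":0.409,"dx":0.1145,"dy":-0.1234,"dz":0.1,"grip":0.085}
  ]
}}

```text
clock: 3.03
position: [0.473, -0.3471, 0.1307]
ee_rot: [[0.881, -0.473, 0.001], [-0.473, -0.881, -0.001], [0.001, 0.0, -1.0]]
force: [1.4, 0.4, 0.6]
opening: 0.995
gripper_force: 0.0
```

```bash
cat >> h.py <<'E'
def goto(x,y,z,yang):
    "deltas in tool axes to reach TCP xyz with tool y along +-yang deg, tool vertical"
    s=observe(); R=np.array(s['ee_rot']); d=R.T@(np.array([x,y,z])-s['position'])
    from scipy.spatial.transform import Rotation as Ro
    a=np.radians(yang); ty=np.array([np.cos(a),np.sin(a),0])
    if ty@R[:,1]<0: ty=-ty
    T=np.column_stack([np.cross(ty,[0,0,-1]),ty,[0,0,-1]])
    r=Ro.from_matrix(R.T@T).as_rotvec(); print('d',np.round(d,4),'r',np.round(r,4),'rows',round(max(np.linalg.norm(d)/.0417,np.linalg.norm(r)/.125),1))
E
python3 - <<'E'
from h import *
s=st(); snap('top','top1')
goto(.472,-.348,.028,62.3); print(np.round(s['q'],3))
for n in('plaque_slate','plaque_blue'):
    print(n,[(round(float(d['confidence']),2),np.round(d['xyz'],3)) for d in spotter.landmark_of('top',n)])
E
```

```text
t 3.03 p [ 0.473  -0.3471  0.1307] F [1.4 0.4 0.6] op 0.995 gf 0.0
d [0.0015 0.0076 0.0976] r [-0.0059  0.0054 -0.0083] rows 2.3
[-0.76   0.045  1.794  0.     1.302  1.303]
plaque_slate []
plaque_blue []
```

View pics/top1.png

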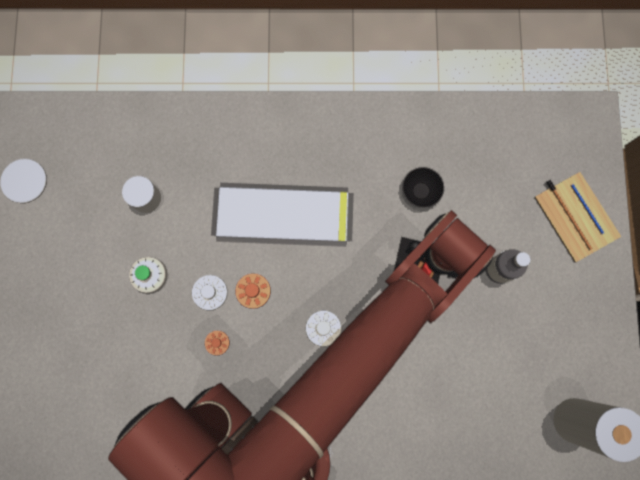

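The top view shows the lower-right item at (620,435) is a tall canister, and no slate or blue plaque is visible. Only copper (253,291) and ivory (209,293) are present.

```bash
python3 - <<'E'
from h import *
for i in range(3):
    s=st(); print(np.round(s['qvel'],3).tolist()); goto(.472,-.348,.028,62.3); cams.capture('top')
E
```

```text
t 3.18 p [ 0.472  -0.3458  0.1288] F [-0.8  0.   0.1] op 1.0 gf 0.0
[-0.05, -0.029, -0.039, -0.016, 0.0, -0.025]
d [0.0014 0.0021 0.1008] r [-0.0011  0.0043 -0.0007] rows 2.4
t 3.23 p [ 0.472  -0.3476  0.1306] F [-0.8  0.3 -0. ] op 0.996 gf 0.0
[-0.035, -0.024, -0.03, -0.003, -0.001, -0.002]
d [0.0004 0.0003 0.1026] r [ 0.0001  0.0015 -0.0022] rows 2.5
t 3.28 p [ 0.472  -0.3488  0.1317] F [-0.5 -0.8  0.5] op 0.996 gf 0.0
[-0.024, -0.017, -0.016, 0.001, -0.0, 0.005]
d [-0.0004 -0.0008  0.1037] r [ 0.0006 -0.0004 -0.0037] rows 2.5
```

{"method": "servo_tool", "body": {
  "increments": [
    {"rx":0,"ry":0,"rz":0,"dx":0,"dy":0,"dz":0.03,"grip":0.085},
    {"rx":0,"ry":0,"rz":0,"dx":0,"dy":0,"dz":0.06,"grip":0.085},
    {"rx":0,"ry":0,"rz":0,"dx":0,"dy":0,"dz":0.085,"grip":0.085},
    {"rx":0,"ry":0,"rz":0,"dx":0,"dy":0,"dz":0.103,"grip":0.085},
    {"rx":0,"ry":0,"rz":0,"dx":0,"dy":0,"dz":0.103,"grip":0.085}
  ]
}}

```text
clock: 3.75
position: [0.4689, -0.3478, 0.0248]
ee_rot: [[0.882, -0.471, -0.005], [-0.471, -0.882, 0.004], [-0.006, -0.002, -1.0]]
force: [-0.3, 0.4, 0.1]
opening: 0.996
gripper_force: 0.0
```

{"method": "servo_tool", "body": {
  "increments": [
    {"rx":0,"ry":0,"rz":0,"dx":0,"dy":0,"dz":0,"grip":0.085},
    {"rx":0,"ry":0,"rz":0,"dx":0,"dy":0,"dz":0,"grip":0.06},
    {"rx":0,"ry":0,"rz":0,"dx":0,"dy":0,"dz":0,"grip":0.03},
    {"rx":0,"ry":0,"rz":0,"dx":0,"dy":0,"dz":0,"grip":0},
    {"rx":0,"ry":0,"rz":0,"dx":0,"dy":0,"dz":0,"grip":0}
  ]
}}

```text
clock: 4.17
position: [0.4726, -0.3493, 0.0299]
ee_rot: [[0.883, -0.469, 0.002], [-0.469, -0.883, -0.002], [0.003, 0.001, -1.0]]
force: [0.4, -0.6, -0.2]
opening: 0.444
gripper_force: 0.0
```

{"method": "servo_tool", "body": {
  "increments": [
    {"rx":0,"ry":0,"rz":0,"dx":0,"dy":0,"dz":0,"grip":0},
    {"rx":0,"ry":0,"rz":0,"dx":0,"dy":0,"dz":0,"grip":0},
    {"rx":0,"ry":0,"rz":0,"dx":0,"dy":0,"dz":0,"grip":0},
    {"rx":0,"ry":0,"rz":0,"dx":0,"dy":0,"dz":0,"grip":0},
    {"rx":0,"ry":0,"rz":0,"dx":0,"dy":0,"dz":0,"grip":0}
  ]
}}

```text
clock: 4.58
position: [0.4725, -0.349, 0.0294]
ee_rot: [[0.883, -0.469, 0.001], [-0.469, -0.883, -0.001], [0.002, 0.0, -1.0]]
force: [-0.9, -0.8, 5.9]
opening: 0.268
gripper_force: 60.6
```

{"method": "servo_tool", "body": {
  "increments": [
    {"rx":0,"ry":0,"rz":0,"dx":0,"dy":0,"dz":-0.01,"grip":0},
    {"rx":0,"ry":0,"rz":0,"dx":0,"dy":0,"dz":-0.025,"grip":0},
    {"rx":0,"ry":0,"rz":0,"dx":0,"dy":0,"dz":-0.04,"grip":0},
    {"rx":0,"ry":0,"rz":0,"dx":0,"dy":0,"dz":-0.05,"grip":0},
    {"rx":0,"ry":0,"rz":0,"dx":0,"dy":0,"dz":-0.06,"grip":0}
  ]
}}

```text
clock: 5.0
position: [0.4716, -0.3481, 0.0887]
ee_rot: [[0.883, -0.469, -0.0], [-0.469, -0.883, 0.0], [-0.001, -0.0, -1.0]]
force: [0.3, 0.1, -2.5]
opening: 0.27
gripper_force: 59.7
```

{"method": "servo_tool", "body": {
  "increments": [
    {"rx":0,"ry":0,"rz":-0.1,"dx":0,"dy":0,"dz":-0.06,"grip":0},
    {"rx":0,"ry":0,"rz":-0.2,"dx":0,"dy":0,"dz":-0.06,"grip":0},
    {"rx":0,"ry":0,"rz":-0.3,"dx":0,"dy":0,"dz":-0.06,"grip":0},
    {"rx":0,"ry":0,"rz":-0.38,"dx":0,"dy":0,"dz":-0.06,"grip":0},
    {"rx":0,"ry":0,"rz":-0.445,"dx":0,"dy":0,"dz":-0.06,"grip":0}
  ]
}}

```text
clock: 5.42
position: [0.4718, -0.3483, 0.1488]
ee_rot: [[0.999, -0.039, 0.0], [-0.039, -0.999, -0.0], [0.0, 0.0, -1.0]]
force: [0.7, 0.1, -1.9]
opening: 0.268
gripper_force: 59.7
```

```bash
python3 - <<'E'
from h import *
snap('top');snap('top');s=st(); goto(.624,-.133,.10,87.7)
E
```

```text
t 5.52 p [ 0.4715 -0.3481  0.148 ] F [-0.8  0.3 -2.1] op 0.272 gf 59.7
d [ 0.1431 -0.2214  0.0481] r [-0.0007  0.0007 -0.0032] rows 6.4
```

{"method": "servo_tool", "body": {
  "increments": [
    {"rx":0,"ry":0,"rz":0,"dx":0.015,"dy":-0.022,"dz":0,"grip":0},
    {"rx":0,"ry":0,"rz":0,"dx":0.03,"dy":-0.05,"dz":0,"grip":0},
    {"rx":0,"ry":0,"rz":0,"dx":0.05,"dy":-0.08,"dz":0,"grip":0},
    {"rx":0,"ry":0,"rz":0,"dx":0.07,"dy":-0.11,"dz":0,"grip":0},
    {"rx":0,"ry":0,"rz":0,"dx":0.09,"dy":-0.14,"dz":0,"grip":0}
  ]
}}

```text
clock: 5.93
position: [0.5681, -0.211, 0.1479]
ee_rot: [[0.999, -0.046, -0.001], [-0.046, -0.999, 0.0], [-0.001, -0.0, -1.0]]
force: [0.7, -0.5, -2.4]
opening: 0.267
gripper_force: 59.7
```

{"method": "servo_tool", "body": {
  "increments": [
    {"rx":0,"ry":0,"rz":0,"dx":0.02,"dy":-0.03,"dz":0.02,"grip":0},
    {"rx":0,"ry":0,"rz":0,"dx":0.04,"dy":-0.06,"dz":0.04,"grip":0},
    {"rx":0,"ry":0,"rz":0,"dx":0.053,"dy":-0.081,"dz":0.06,"grip":0},
    {"rx":0,"ry":0,"rz":0,"dx":0.053,"dy":-0.081,"dz":0.08,"grip":0},
    {"rx":0,"ry":0,"rz":0,"dx":0.053,"dy":-0.081,"dz":0.09,"grip":0}
  ]
}}

```text
clock: 6.35
position: [0.6228, -0.1316, 0.0547]
ee_rot: [[0.999, -0.042, -0.005], [-0.042, -0.999, 0.002], [-0.005, -0.001, -1.0]]
force: [-0.9, 0.1, -2.6]
opening: 0.275
gripper_force: 59.8
```

```bash
python3 - <<'E'
from h import *
for i in range(3): snap('scene')
im=snap('top','top2');s=st(); goto(.624,-.133,.0294,87.7)
for (c) in('top','scene'):
  for n in('block',):
    for d in spotter.trace(c,n)[:1]:
        m=d['mask'].astype(np.uint8); k=max(cv2.findContours(m,0,2)[0],key=cv2.contourArea)
        W=np.array([ray(c,u,v,.047)[:2] for u,v in k[:,0,:]],np.float32); print(c,d['confidence'],cv2.minAreaRect(W*1000))
o=cv2.resize(snap('scene')[220:400,220:420],(600,540)); cv2.imwrite('pics/c2.png',o[:,:,::-1])
E
```

```text
t 6.55 p [ 0.6241 -0.1346  0.0587] F [-1.3 -1.  -1.5] op 0.268 gf 59.8
d [-0.0002 -0.0016  0.0293] r [ 0.0001 -0.     -0.0047] rows 0.7
scene 0.76 ((624.999267578125, -130.07553100585938), (64.24323272705078, 127.2684326171875), 87.85204315185547)
```

View pics/c2.png

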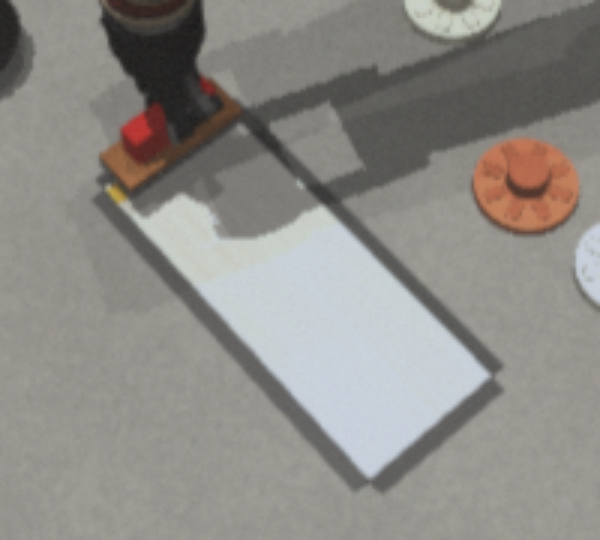

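The crop shows the block across the plate above the yellow end, level and aligned with it. Lowering until it presses.

{"method": "servo_tool", "body": {
  "increments": [
    {"rx":0,"ry":0,"rz":0,"dx":0,"dy":-0.001,"dz":0.01,"grip":0},
    {"rx":0,"ry":0,"rz":0,"dx":0,"dy":-0.001,"dz":0.018,"grip":0},
    {"rx":0,"ry":0,"rz":0,"dx":0,"dy":-0.001,"dz":0.024,"grip":0},
    {"rx":0,"ry":0,"rz":0,"dx":0,"dy":-0.001,"dz":0.027,"grip":0},
    {"rx":0,"ry":0,"rz":0,"dx":0,"dy":-0.001,"dz":0.029,"grip":0}
  ]
}}

```text
clock: 7.12
position: [0.6238, -0.1328, 0.0294]
ee_rot: [[0.999, -0.043, -0.002], [-0.043, -0.999, 0.0], [-0.002, -0.0, -1.0]]
force: [-6.6, 1.9, 12.0]
opening: 0.272
gripper_force: 61.7
```

{"method": "servo_tool", "body": {
  "increments": [
    {"rx":0,"ry":0,"rz":0,"dx":0,"dy":0,"dz":0,"grip":0},
    {"rx":0,"ry":0,"rz":0,"dx":0,"dy":0,"dz":0,"grip":0},
    {"rx":0,"ry":0,"rz":0,"dx":0,"dy":0,"dz":0,"grip":0},
    {"rx":0,"ry":0,"rz":0,"dx":0,"dy":0,"dz":0,"grip":0},
    {"rx":0,"ry":0,"rz":0,"dx":0,"dy":0,"dz":0,"grip":0}
  ]
}}

```text
clock: 7.53
position: [0.6244, -0.1329, 0.0295]
ee_rot: [[0.999, -0.043, 0.0], [-0.043, -0.999, -0.0], [0.0, 0.0, -1.0]]
force: [-1.4, -0.0, 0.7]
opening: 0.27
gripper_force: 60.2
```

{"method": "servo_tool", "body": {
  "increments": [
    {"rx":0,"ry":0,"rz":0,"dx":0,"dy":0,"dz":0.0005,"grip":0},
    {"rx":0,"ry":0,"rz":0,"dx":0,"dy":0,"dz":0.001,"grip":0},
    {"rx":0,"ry":0,"rz":0,"dx":0,"dy":0,"dz":0.001,"grip":0},
    {"rx":0,"ry":0,"rz":0,"dx":0,"dy":0,"dz":0.001,"grip":0},
    {"rx":0,"ry":0,"rz":0,"dx":0,"dy":0,"dz":0.001,"grip":0}
  ]
}}

```text
clock: 7.95
position: [0.6245, -0.1329, 0.0294]
ee_rot: [[0.999, -0.043, 0.0], [-0.043, -0.999, -0.0], [0.0, 0.0, -1.0]]
force: [-4.2, 1.0, 7.1]
opening: 0.265
gripper_force: 61.0
```

{"method": "servo_tool", "body": {
  "increments": [
    {"rx":0,"ry":0,"rz":0,"dx":0,"dy":0,"dz":0.0005,"grip":0},
    {"rx":0,"ry":0,"rz":0,"dx":0,"dy":-0.003,"dz":0.0005,"grip":0},
    {"rx":0,"ry":0,"rz":0,"dx":0,"dy":-0.008,"dz":0.0005,"grip":0},
    {"rx":0,"ry":0,"rz":0,"dx":0,"dy":-0.014,"dz":0.0005,"grip":0},
    {"rx":0,"ry":0,"rz":0,"dx":0,"dy":-0.02,"dz":0.0005,"grip":0}
  ]
}}

```text
clock: 8.37
position: [0.6267, -0.1139, 0.0295]
ee_rot: [[0.999, -0.043, 0.003], [-0.043, -0.999, -0.003], [0.004, 0.002, -1.0]]
force: [0.7, -3.4, 6.1]
opening: 0.268
gripper_force: 60.7
```

{"method": "servo_tool", "body": {
  "increments": [
    {"rx":0,"ry":0,"rz":0,"dx":0,"dy":-0.006,"dz":0.0004,"grip":0},
    {"rx":0,"ry":0,"rz":0,"dx":0,"dy":-0.012,"dz":0.0004,"grip":0},
    {"rx":0,"ry":0,"rz":0,"dx":0,"dy":-0.018,"dz":0.0004,"grip":0},
    {"rx":0,"ry":0,"rz":0,"dx":0,"dy":-0.024,"dz":0.0004,"grip":0},
    {"rx":0,"ry":0,"rz":0,"dx":0,"dy":-0.03,"dz":0.0004,"grip":0}
  ]
}}

```text
clock: 8.78
position: [0.6284, -0.0838, 0.0295]
ee_rot: [[0.999, -0.043, 0.004], [-0.043, -0.999, -0.003], [0.004, 0.003, -1.0]]
force: [-0.2, -4.1, 6.5]
opening: 0.272
gripper_force: 60.9
```

{"method": "servo_tool", "body": {
  "increments": [
    {"rx":0,"ry":0,"rz":0,"dx":0,"dy":-0.006,"dz":0.0004,"grip":0},
    {"rx":0,"ry":0,"rz":0,"dx":0,"dy":-0.012,"dz":0.0004,"grip":0},
    {"rx":0,"ry":0,"rz":0,"dx":-0.001,"dy":-0.018,"dz":0.0004,"grip":0},
    {"rx":0,"ry":0,"rz":0,"dx":-0.001,"dy":-0.024,"dz":0.0004,"grip":0},
    {"rx":0,"ry":0,"rz":0,"dx":-0.001,"dy":-0.03,"dz":0.0004,"grip":0}
  ]
}}

```text
clock: 9.2
position: [0.6289, -0.0539, 0.0295]
ee_rot: [[0.999, -0.043, 0.005], [-0.043, -0.999, -0.003], [0.005, 0.003, -1.0]]
force: [-0.0, -4.4, 8.6]
opening: 0.272
gripper_force: 61.2
```

{"method": "servo_tool", "body": {
  "increments": [
    {"rx":0,"ry":0,"rz":0,"dx":0,"dy":-0.006,"dz":0.0001,"grip":0},
    {"rx":0,"ry":0,"rz":0,"dx":0,"dy":-0.012,"dz":0.0001,"grip":0},
    {"rx":0,"ry":0,"rz":0,"dx":0,"dy":-0.018,"dz":0.0001,"grip":0},
    {"rx":0,"ry":0,"rz":0,"dx":0,"dy":-0.024,"dz":0.0001,"grip":0},
    {"rx":0,"ry":0,"rz":0,"dx":-0.001,"dy":-0.03,"dz":0.0001,"grip":0}
  ]
}}

```text
clock: 9.62
position: [0.6296, -0.0237, 0.0295]
ee_rot: [[0.999, -0.043, 0.005], [-0.043, -0.999, -0.003], [0.005, 0.002, -1.0]]
force: [0.9, -3.8, 8.6]
opening: 0.273
gripper_force: 61.1
```

{"method": "servo_tool", "body": {
  "increments": [
    {"rx":0,"ry":0,"rz":0,"dx":0,"dy":-0.006,"dz":0.0001,"grip":0},
    {"rx":0,"ry":0,"rz":0,"dx":0,"dy":-0.012,"dz":0.0001,"grip":0},
    {"rx":0,"ry":0,"rz":0,"dx":0,"dy":-0.018,"dz":0.0001,"grip":0},
    {"rx":0,"ry":0,"rz":0,"dx":0,"dy":-0.024,"dz":0.0001,"grip":0},
    {"rx":0,"ry":0,"rz":0,"dx":0,"dy":-0.03,"dz":0.0001,"grip":0}
  ]
}}

```text
clock: 10.03
position: [0.6307, 0.0062, 0.0295]
ee_rot: [[0.999, -0.043, 0.005], [-0.043, -0.999, -0.003], [0.005, 0.003, -1.0]]
force: [-0.7, -4.5, 8.7]
opening: 0.27
gripper_force: 61.3
```

{"method": "servo_tool", "body": {
  "increments": [
    {"rx":0,"ry":0,"rz":0,"dx":0,"dy":-0.006,"dz":0.0001,"grip":0},
    {"rx":0,"ry":0,"rz":0,"dx":0,"dy":-0.012,"dz":0.0001,"grip":0},
    {"rx":0,"ry":0,"rz":0,"dx":0,"dy":-0.018,"dz":0.0001,"grip":0},
    {"rx":0,"ry":0,"rz":0,"dx":0,"dy":-0.024,"dz":0.0001,"grip":0},
    {"rx":0,"ry":0,"rz":0,"dx":0,"dy":-0.03,"dz":0.0001,"grip":0}
  ]
}}

```text
clock: 10.45
position: [0.6321, 0.0362, 0.0295]
ee_rot: [[0.999, -0.043, 0.005], [-0.043, -0.999, -0.003], [0.005, 0.002, -1.0]]
force: [0.0, -5.4, 9.0]
opening: 0.273
gripper_force: 61.3
```

{"method": "servo_tool", "body": {
  "increments": [
    {"rx":0,"ry":0,"rz":0,"dx":0,"dy":-0.006,"dz":0.0001,"grip":0},
    {"rx":0,"ry":0,"rz":0,"dx":0,"dy":-0.012,"dz":0.0001,"grip":0},
    {"rx":0,"ry":0,"rz":0,"dx":0,"dy":-0.018,"dz":0.0001,"grip":0},
    {"rx":0,"ry":0,"rz":0,"dx":0,"dy":-0.024,"dz":0.0001,"grip":0},
    {"rx":0,"ry":0,"rz":0,"dx":0,"dy":-0.03,"dz":0.0001,"grip":0}
  ]
}}

```text
clock: 10.87
position: [0.6334, 0.0662, 0.0295]
ee_rot: [[0.999, -0.043, 0.005], [-0.043, -0.999, -0.003], [0.005, 0.002, -1.0]]
force: [-0.0, -5.5, 10.4]
opening: 0.27
gripper_force: 61.3
```

{"method": "servo_tool", "body": {
  "increments": [
    {"rx":0,"ry":0,"rz":0,"dx":0,"dy":-0.006,"dz":0,"grip":0},
    {"rx":0,"ry":0,"rz":0,"dx":0,"dy":-0.012,"dz":0,"grip":0},
    {"rx":0,"ry":0,"rz":0,"dx":0,"dy":-0.018,"dz":0,"grip":0},
    {"rx":0,"ry":0,"rz":0,"dx":0,"dy":-0.024,"dz":0,"grip":0},
    {"rx":0,"ry":0,"rz":0,"dx":0,"dy":-0.03,"dz":0,"grip":0}
  ]
}}

```text
clock: 11.28
position: [0.6347, 0.0963, 0.0294]
ee_rot: [[0.999, -0.043, 0.005], [-0.043, -0.999, -0.002], [0.005, 0.002, -1.0]]
force: [-0.4, -5.1, 9.7]
opening: 0.275
gripper_force: 61.3
```

{"method": "servo_tool", "body": {
  "increments": [
    {"rx":0,"ry":0,"rz":0,"dx":0,"dy":-0.006,"dz":0,"grip":0},
    {"rx":0,"ry":0,"rz":0,"dx":0,"dy":-0.012,"dz":0,"grip":0},
    {"rx":0,"ry":0,"rz":0,"dx":0,"dy":-0.018,"dz":0,"grip":0},
    {"rx":0,"ry":0,"rz":0,"dx":0,"dy":-0.024,"dz":0,"grip":0},
    {"rx":0,"ry":0,"rz":0,"dx":0,"dy":-0.03,"dz":0,"grip":0}
  ]
}}

```text
clock: 11.7
position: [0.6359, 0.1263, 0.0294]
ee_rot: [[0.999, -0.043, 0.005], [-0.043, -0.999, -0.002], [0.005, 0.002, -1.0]]
force: [-0.4, -6.2, 10.9]
opening: 0.271
gripper_force: 61.3
```

{"method": "servo_tool", "body": {
  "increments": [
    {"rx":0,"ry":0,"rz":0,"dx":0,"dy":-0.006,"dz":0,"grip":0},
    {"rx":0,"ry":0,"rz":0,"dx":0,"dy":-0.012,"dz":0,"grip":0},
    {"rx":0,"ry":0,"rz":0,"dx":0,"dy":-0.018,"dz":0,"grip":0},
    {"rx":0,"ry":0,"rz":0,"dx":0,"dy":-0.024,"dz":0,"grip":0},
    {"rx":0,"ry":0,"rz":0,"dx":0,"dy":-0.03,"dz":0,"grip":0}
  ]
}}

```text
clock: 12.12
position: [0.6372, 0.1563, 0.0295]
ee_rot: [[0.999, -0.043, 0.005], [-0.043, -0.999, -0.002], [0.005, 0.002, -1.0]]
force: [-0.2, -6.0, 9.8]
opening: 0.272
gripper_force: 61.3
```

{"method": "servo_tool", "body": {
  "increments": [
    {"rx":0,"ry":0,"rz":0,"dx":0,"dy":-0.003,"dz":0,"grip":0},
    {"rx":0,"ry":0,"rz":0,"dx":0,"dy":-0.006,"dz":0,"grip":0},
    {"rx":0,"ry":0,"rz":0,"dx":0,"dy":-0.008,"dz":0,"grip":0},
    {"rx":0,"ry":0,"rz":0,"dx":0,"dy":-0.008,"dz":0,"grip":0},
    {"rx":0,"ry":0,"rz":0,"dx":0,"dy":-0.008,"dz":0,"grip":0}
  ]
}}

```text
clock: 12.53
position: [0.6375, 0.1647, 0.0294]
ee_rot: [[0.999, -0.043, 0.005], [-0.043, -0.999, -0.001], [0.005, 0.001, -1.0]]
force: [1.1, -4.2, 9.2]
opening: 0.265
gripper_force: 61.3
```

{"method": "servo_tool", "body": {
  "increments": [
    {"rx":0,"ry":0,"rz":0,"dx":0,"dy":0,"dz":-0.01,"grip":0},
    {"rx":0,"ry":0,"rz":0,"dx":0,"dy":0,"dz":-0.03,"grip":0},
    {"rx":0,"ry":0,"rz":0,"dx":0,"dy":0,"dz":-0.06,"grip":0},
    {"rx":0,"ry":0,"rz":0,"dx":0,"dy":0,"dz":-0.09,"grip":0},
    {"rx":0,"ry":0,"rz":0,"dx":0,"dy":0,"dz":-0.1,"grip":0}
  ]
}}

```text
clock: 12.95
position: [0.637, 0.1659, 0.1312]
ee_rot: [[0.999, -0.043, 0.006], [-0.043, -0.999, 0.002], [0.006, -0.002, -1.0]]
force: [1.3, 0.3, -0.0]
opening: 0.268
gripper_force: 59.8
```

{"method": "servo_tool", "body": {
  "increments": [
    {"rx":0,"ry":0,"rz":0,"dx":-0.006,"dy":0.02,"dz":0,"grip":0},
    {"rx":0,"ry":0,"rz":0,"dx":-0.015,"dy":0.05,"dz":0,"grip":0},
    {"rx":0,"ry":0,"rz":0,"dx":-0.026,"dy":0.09,"dz":0,"grip":0},
    {"rx":0,"ry":0,"rz":0,"dx":-0.037,"dy":0.13,"dz":0,"grip":0},
    {"rx":0,"ry":0,"rz":0,"dx":-0.048,"dy":0.168,"dz":0,"grip":0}
  ]
}}

```text
clock: 13.37
position: [0.5782, -0.0017, 0.1249]
ee_rot: [[0.999, -0.042, -0.002], [-0.042, -0.999, 0.001], [-0.002, -0.001, -1.0]]
force: [0.9, -0.2, -1.5]
opening: 0.27
gripper_force: 59.8
```

{"method": "servo_tool", "body": {
  "increments": [
    {"rx":0,"ry":0,"rz":0,"dx":-0.01,"dy":0.036,"dz":0,"grip":0},
    {"rx":0,"ry":0,"rz":0,"dx":-0.02,"dy":0.072,"dz":0,"grip":0},
    {"rx":0,"ry":0,"rz":0,"dx":-0.03,"dy":0.108,"dz":0,"grip":0},
    {"rx":0,"ry":0,"rz":0,"dx":-0.04,"dy":0.144,"dz":0,"grip":0},
    {"rx":0,"ry":0,"rz":0,"dx":-0.05,"dy":0.172,"dz":0,"grip":0}
  ]
}}

```text
clock: 13.78
position: [0.521, -0.172, 0.1252]
ee_rot: [[0.999, -0.044, -0.001], [-0.044, -0.999, 0.001], [-0.002, -0.001, -1.0]]
force: [0.9, 0.2, -2.0]
opening: 0.271
gripper_force: 59.7
```

{"method": "servo_tool", "body": {
  "increments": [
    {"rx":0,"ry":0,"rz":0.05,"dx":-0.01,"dy":0.036,"dz":0,"grip":0},
    {"rx":0,"ry":0,"rz":0.1,"dx":-0.02,"dy":0.072,"dz":0,"grip":0},
    {"rx":0,"ry":0,"rz":0.15,"dx":-0.03,"dy":0.108,"dz":0,"grip":0},
    {"rx":0,"ry":0,"rz":0.2,"dx":-0.04,"dy":0.14,"dz":0,"grip":0},
    {"rx":0,"ry":0,"rz":0.2,"dx":-0.047,"dy":0.165,"dz":0,"grip":0}
  ]
}}

```text
clock: 14.2
position: [0.4668, -0.3347, 0.1251]
ee_rot: [[0.97, -0.244, -0.001], [-0.244, -0.97, 0.001], [-0.002, -0.001, -1.0]]
force: [0.7, 0.5, -1.9]
opening: 0.27
gripper_force: 59.7
```

```bash
python3 - <<'E'
from h import *
for i in range(4): im=snap('top')
s=st(); goto(.471,-.333,.035,76)
print([(d['confidence'],d['xyz']) for n in('plaque_copper','plaque_ivory') for d in spotter.landmark_of('top',n)])
E
```

```text
t 14.4 p [ 0.4678 -0.3329  0.1252] F [-0.8  0.4 -1.5] op 0.272 gf 59.7
d [ 0.0033 -0.0005  0.0902] r [-0.0019  0.0017 -0.0002] rows 2.2
[(0.74, [0.2979, 0.1785, -0.0012]), (0.71, [0.4284, 0.089, 0.0004]), (0.92, [0.3322, -0.0879, -0.0001]), (0.71, [0.422, 0.2035, -0.0025])]
```

{"method": "servo_tool", "body": {
  "increments": [
    {"rx":0,"ry":0,"rz":0,"dx":0.001,"dy":0,"dz":0.02,"grip":0},
    {"rx":0,"ry":0,"rz":0,"dx":0.003,"dy":0,"dz":0.045,"grip":0},
    {"rx":0,"ry":0,"rz":0,"dx":0.003,"dy":0,"dz":0.07,"grip":0},
    {"rx":0,"ry":0,"rz":0,"dx":0.003,"dy":0,"dz":0.082,"grip":0},
    {"rx":0,"ry":0,"rz":0,"dx":0.003,"dy":0,"dz":0.086,"grip":0}
  ]
}}

```text
clock: 14.92
position: [0.4701, -0.3312, 0.0373]
ee_rot: [[0.971, -0.239, -0.004], [-0.239, -0.971, 0.004], [-0.005, -0.003, -1.0]]
force: [-0.5, 0.3, -2.8]
opening: 0.272
gripper_force: 59.9
```

{"method": "servo_tool", "body": {
  "increments": [
    {"rx":0,"ry":0,"rz":0,"dx":0,"dy":0,"dz":0.002,"grip":0},
    {"rx":0,"ry":0,"rz":0,"dx":0,"dy":0,"dz":0.004,"grip":0},
    {"rx":0,"ry":0,"rz":0,"dx":0,"dy":0,"dz":0.006,"grip":0},
    {"rx":0,"ry":0,"rz":0,"dx":0,"dy":0,"dz":0.008,"grip":0},
    {"rx":0,"ry":0,"rz":0,"dx":0,"dy":0,"dz":0.009,"grip":0}
  ]
}}

```text
clock: 15.33
position: [0.472, -0.3345, 0.0325]
ee_rot: [[0.971, -0.241, 0.001], [-0.241, -0.971, -0.001], [0.002, 0.001, -1.0]]
force: [-1.1, 0.3, -2.7]
opening: 0.265
gripper_force: 59.9
```

{"method": "servo_tool", "body": {
  "increments": [
    {"rx":0,"ry":0,"rz":0,"dx":0,"dy":0,"dz":0.0005,"grip":0},
    {"rx":0,"ry":0,"rz":0,"dx":0,"dy":0,"dz":0.0005,"grip":0},
    {"rx":0,"ry":0,"rz":0,"dx":0,"dy":0,"dz":0.0005,"grip":0},
    {"rx":0,"ry":0,"rz":0,"dx":0,"dy":0,"dz":0.0005,"grip":0},
    {"rx":0,"ry":0,"rz":0,"dx":0,"dy":0,"dz":0.0005,"grip":0}
  ]
}}

```text
clock: 15.75
position: [0.4715, -0.3341, 0.0312]
ee_rot: [[0.971, -0.241, 0.0], [-0.241, -0.971, -0.0], [0.0, 0.0, -1.0]]
force: [0.7, 0.6, -1.6]
opening: 0.267
gripper_force: 59.9
```

{"method": "servo_tool", "body": {
  "increments": [
    {"rx":0,"ry":0,"rz":0,"dx":0,"dy":0,"dz":0.0007,"grip":0},
    {"rx":0,"ry":0,"rz":0,"dx":0,"dy":0,"dz":0.0014,"grip":0},
    {"rx":0,"ry":0,"rz":0,"dx":0,"dy":0,"dz":0.002,"grip":0},
    {"rx":0,"ry":0,"rz":0,"dx":0,"dy":0,"dz":0.002,"grip":0},
    {"rx":0,"ry":0,"rz":0,"dx":0,"dy":0,"dz":0.002,"grip":0}
  ]
}}

```text
clock: 16.17
position: [0.4715, -0.3341, 0.0294]
ee_rot: [[0.971, -0.241, 0.0], [-0.241, -0.971, -0.0], [0.0, 0.0, -1.0]]
force: [-1.5, 0.5, 1.0]
opening: 0.271
gripper_force: 60.1
```

{"method": "servo_tool", "body": {
  "increments": [
    {"rx":0,"ry":0,"rz":0,"dx":0,"dy":0,"dz":0,"grip":0.03},
    {"rx":0,"ry":0,"rz":0,"dx":0,"dy":0,"dz":0,"grip":0.05},
    {"rx":0,"ry":0,"rz":0,"dx":0,"dy":0,"dz":0,"grip":0.07},
    {"rx":0,"ry":0,"rz":0,"dx":0,"dy":0,"dz":0,"grip":0.07},
    {"rx":0,"ry":0,"rz":0,"dx":0,"dy":0,"dz":0,"grip":0.07}
  ]
}}

```text
clock: 16.58
position: [0.4715, -0.3341, 0.0292]
ee_rot: [[0.971, -0.241, 0.0], [-0.241, -0.971, -0.0], [0.0, 0.0, -1.0]]
force: [-0.2, 0.2, 0.8]
opening: 0.819
gripper_force: 0.0
```

Wipe finished and block released. Lifting and moving over the copper plaque.

{"method": "servo_tool", "body": {
  "increments": [
    {"rx":0,"ry":0,"rz":0,"dx":0,"dy":0,"dz":-0.01,"grip":0.075},
    {"rx":0,"ry":0,"rz":0,"dx":0,"dy":0,"dz":-0.03,"grip":0.075},
    {"rx":0,"ry":0,"rz":0,"dx":0,"dy":0,"dz":-0.06,"grip":0.075},
    {"rx":0,"ry":0,"rz":0,"dx":0,"dy":0,"dz":-0.09,"grip":0.075},
    {"rx":0,"ry":0,"rz":0,"dx":0,"dy":0,"dz":-0.1,"grip":0.075}
  ]
}}

```text
clock: 17.0
position: [0.4736, -0.3359, 0.1353]
ee_rot: [[0.971, -0.241, 0.006], [-0.241, -0.971, -0.006], [0.008, 0.004, -1.0]]
force: [0.6, 0.1, 0.7]
opening: 0.881
gripper_force: 0.0
```

{"method": "servo_tool", "body": {
  "increments": [
    {"rx":0,"ry":0,"rz":-0.09,"dx":-0.009,"dy":-0.025,"dz":0,"grip":0.05},
    {"rx":0,"ry":0,"rz":-0.19,"dx":-0.018,"dy":-0.05,"dz":0,"grip":0.05},
    {"rx":0,"ry":0,"rz":-0.29,"dx":-0.028,"dy":-0.078,"dz":0,"grip":0.05},
    {"rx":0,"ry":0,"rz":-0.39,"dx":-0.038,"dy":-0.106,"dz":0,"grip":0.05},
    {"rx":0,"ry":0,"rz":-0.483,"dx":-0.048,"dy":-0.133,"dz":0,"grip":0.05}
  ]
}}

```text
clock: 17.42
position: [0.4564, -0.192, 0.1291]
ee_rot: [[0.97, 0.242, 0.0], [0.242, -0.97, 0.0], [0.0, -0.0, -1.0]]
force: [1.2, -0.4, -0.1]
opening: 0.582
gripper_force: 0.0
```

{"method": "servo_tool", "body": {
  "increments": [
    {"rx":0,"ry":0,"rz":-0.097,"dx":0.004,"dy":-0.028,"dz":0,"grip":0.05},
    {"rx":0,"ry":0,"rz":-0.193,"dx":0.008,"dy":-0.056,"dz":0,"grip":0.05},
    {"rx":0,"ry":0,"rz":-0.29,"dx":0.012,"dy":-0.084,"dz":0,"grip":0.05},
    {"rx":0,"ry":0,"rz":-0.387,"dx":0.016,"dy":-0.112,"dz":0,"grip":0.05},
    {"rx":0,"ry":0,"rz":-0.483,"dx":0.019,"dy":-0.14,"dz":0,"grip":0.05}
  ]
}}

```text
clock: 17.83
position: [0.4417, -0.0515, 0.1293]
ee_rot: [[0.747, 0.665, 0.001], [0.665, -0.747, -0.0], [0.0, 0.0, -1.0]]
force: [0.3, 0.7, -0.5]
opening: 0.589
gripper_force: 0.0
```

```bash
cat >> h.py <<'E'
def disc(cam,im,near,z=.012,r=60):
    "colour-free: trace mask nearest; returns circle centre at height z"
    out=[]
    for n in ('plaque_copper','plaque_ivory'):
        for d in spotter.trace(cam,n):
            k=max(cv2.findContours(d['mask'].astype(np.uint8),0,2)[0],key=cv2.contourArea)
            W=np.array([ray(cam,u,v,z)[:2] for u,v in k[:,0,:]],np.float32)*1000
            c,rr=cv2.minEnclosingCircle(W); out.append((n,round(float(d['confidence']),2),np.round(c,1).tolist(),round(rr,1)))
    return out
def orange(cam,im,z=.012):
    m=cv2.inRange(cv2.cvtColor(im,cv2.COLOR_RGB2HSV),(3,90,90),(18,255,255)); m=cv2.morphologyEx(m,cv2.MORPH_CLOSE,np.ones((5,5)))
    nl,l,S,ce=cv2.connectedComponentsWithStats(m)
    for i in range(1,nl):
        if S[i,4]>250:
            W=np.array([ray(cam,u,v,z)[:2] for v,u in np.argwhere(l==i)],np.float32)*1000
            print(cam,'orange',S[i,4],ce[i].round(),[np.round(q,1) for q in cv2.minEnclosingCircle(W)], np.round(cv2.minAreaRect(W)[1]), np.round(cv2.minAreaRect(W)[0]))
E
python3 - <<'E'
from h import *
for i in range(2): snap('top')
im=snap('top'); s=st(); orange('top',im); print(disc('top',im,0)); im=snap('scene','s3'); orange('scene',im); print(disc('scene',im,0))
k=[(d['confidence'],np.round(d['xyz'],3)) for n in('block','rest') for d in spotter.landmark_of('scene',n)]; print(k)
goto(.427,.088,.13,-21)
E
```

```text
t 17.98 p [ 0.4418 -0.0516  0.1291] F [ 0.2 -0.5 -0.6] op 0.582 gf 0.0
top orange 290 [633. 241.] [array([ 582. , -900.7]), np.float64(159.8)] [320.  13.] [ 582. -898.]
top orange 1729 [565. 224.] [array([ 602.7, -728.5]), np.float64(101.8)] [196.  70.] [ 603. -728.]Traceback (most recent call last):
  File "<stdin>", line 3, in <module>
  File "h.py", line 38, in orange
    W=np.array([ray(cam,u,v,z)[:2] for v,u in np.argwhere(l==i)],np.float32)*1000
                ~~~^^^^^^^^^^^
  File "h.py", line 11, in ray
    m=cams.camera_model(cam); R=np.array(m['R']); t=np.array(m['t'])
ValueError: time passes only in moves, steps and waits
```

```bash
sed -i 's/cams.camera_model(cam)/CM(cam)/' h.py; sed -i '2a from functools import lru_cache\nCM=lru_cache(None)(lambda c: cams.camera_model(c))' h.py
python3 - <<'E'
from h import *
im=snap('top'); s=st(); orange('top',im); print(disc('top',im,0)); im=snap('scene','s3'); orange('scene',im); print(disc('scene',im,0))
print([(d['confidence'],np.round(d['xyz'],3)) for n in('block','rest') for d in spotter.landmark_of('scene',n)])
goto(.427,.088,.13,-21)
E
```

```text
t 18.03 p [ 0.442  -0.0526  0.1292] F [-0.3 -0.2  0.4] op 0.584 gf 0.0
top orange 295 [633. 241.] [array([ 582. , -900.7]), np.float64(159.8)] [320.  13.] [ 582. -898.]
top orange 1706 [565. 224.] [array([ 601.6, -727.3]), np.float64(101.6)] [196.  70.] [ 603. -727.]
top orange 11448 [267. 358.] [array([248.5,  38.1]), np.float64(320.4)] [219. 627.] [259.  72.]
top orange 558 [417. 273.] [array([ 473.4, -333.9]), np.float64(63.4)] [ 47. 123.] [ 473. -336.]
top orange 455 [217. 343.] [array([295.5, 177.3]), np.float64(29.9)] [58. 57.] [296. 177.]
top orange 769 [310. 440.] [array([ 40.3, -45.9]), np.float64(83.0)] [165.  56.] [ 53. -58.]
top orange 719 [183. 448.] [array([ 21.6, 255.6]), np.float64(58.0)] [96. 78.] [ 25. 253.]
[('plaque_copper', 0.94, [426.8, 91.0], 43.7), ('plaque_copper', 0.72, [473.4, -331.3], 63.4), ('plaque_copper', 0.67, [295.2, 176.7], 30.6), ('plaque_copper', 0.41, [699.2, -354.6], 55.4), ('plaque_ivory', 0.95, [423.5, 199.3], 45.8), ('plaque_ivory', 0.77, [328.6, -94.5], 43.5)]
scene orange 1499 [25. 13.] [array([  575.1, -1671.8]), np.float64(162.0)] [258. 2
[... 991 characters left out ...]
)] [ 26. 219.] [ 998. -877.]
scene orange 334 [273. 197.] [array([ 468.7, -337.7]), np.float64(62.9)] [ 47. 121.] [ 468. -338.]
scene orange 404 [455. 273.] [array([299.1, 180.8]), np.float64(31.3)] [60. 61.] [299. 180.]
scene orange 880 [395. 281.] [array([427.3,  91.7]), np.float64(46.6)] [92. 86.] [428.  92.]
[('plaque_copper', 0.91, [429.6, 92.9], 47.7), ('plaque_copper', 0.8, [300.9, 181.8], 33.2), ('plaque_copper', 0.43, [477.3, -323.8], 99.9), ('plaque_ivory', 0.75, [425.9, 202.9], 46.6), ('plaque_ivory', 0.61, [334.9, -85.0], 47.0)]
[(0.74, array([ 0.468, -0.337,  0.004])), (0.75, array([ 0.472, -0.332,  0.003]))]
d [ 0.0821 -0.1163 -0.0009] r [-1.00e-04  1.00e-04 -4.83e-01] rows 3.9
```

View pics/s3.png

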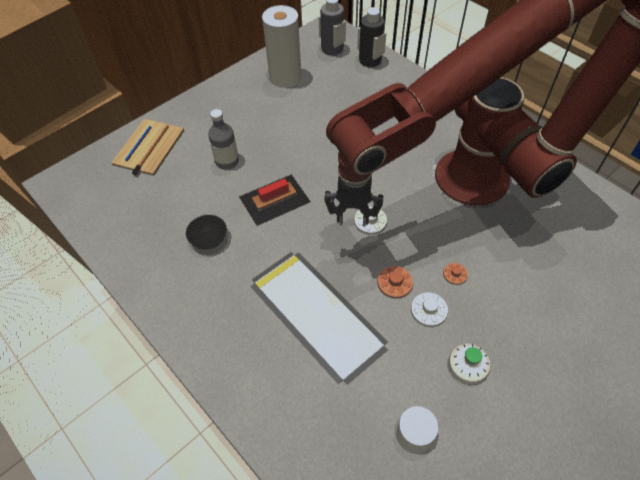

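The scene view shows the block back on the mat at (273,192), copper at (395,281) and ivory at (430,309), both undisturbed. Going over copper at (0.427, 0.090).

{"method": "servo_tool", "body": {
  "increments": [
    {"rx":0,"ry":0,"rz":-0.097,"dx":0.017,"dy":-0.023,"dz":0,"grip":0.05},
    {"rx":0,"ry":0,"rz":-0.193,"dx":0.034,"dy":-0.046,"dz":0,"grip":0.05},
    {"rx":0,"ry":0,"rz":-0.29,"dx":0.051,"dy":-0.07,"dz":0,"grip":0.05},
    {"rx":0,"ry":0,"rz":-0.387,"dx":0.068,"dy":-0.094,"dz":0,"grip":0.05},
    {"rx":0,"ry":0,"rz":-0.483,"dx":0.0835,"dy":-0.1165,"dz":0,"grip":0.05}
  ]
}}

```text
clock: 18.8
position: [0.4275, 0.0908, 0.1292]
ee_rot: [[0.354, 0.935, 0.0], [0.935, -0.354, 0.0], [0.0, 0.0, -1.0]]
force: [-0.1, -0.0, -0.5]
opening: 0.588
gripper_force: 0.0
```

{"method": "servo_tool", "body": {
  "increments": [
    {"rx":0,"ry":0,"rz":0,"dx":0,"dy":0,"dz":0.01,"grip":0.05},
    {"rx":0,"ry":0,"rz":0,"dx":0,"dy":0,"dz":0.03,"grip":0.05},
    {"rx":0,"ry":0,"rz":0,"dx":0,"dy":0,"dz":0.05,"grip":0.05},
    {"rx":0,"ry":0,"rz":0,"dx":0,"dy":0,"dz":0.06,"grip":0.05},
    {"rx":0,"ry":0,"rz":0,"dx":0,"dy":0,"dz":0.06,"grip":0.05}
  ]
}}

```text
clock: 19.22
position: [0.4254, 0.0891, 0.066]
ee_rot: [[0.358, 0.934, -0.006], [0.934, -0.358, -0.0], [-0.003, -0.006, -1.0]]
force: [-0.5, 0.2, 0.5]
opening: 0.588
gripper_force: 0.0
```

```bash
python3 - <<'E'
from h import *
snap('top');snap('top'); snap('top'); im=snap('scene'); s=st(); goto(.427,.090,.019,-21)
print(disc('scene',im,0))
cv2.imwrite('pics/c4.png',cv2.resize(im[200:350,340:500],(640,600),interpolation=cv2.INTER_CUBIC)[:,:,::-1])
E
```

```text
t 19.42 p [0.4287 0.0894 0.0703] F [ 0.1 -0.1  0.9] op 0.588 gf 0.0
d [-0.0001 -0.0019  0.0513] r [ 0.0019 -0.0008  0.0006] rows 1.2
[('plaque_copper', 0.87, [300.1, 181.6], 32.1), ('plaque_copper', 0.65, [429.7, 93.2], 46.6), ('plaque_ivory', 0.94, [426.0, 201.6], 47.7), ('plaque_ivory', 0.71, [334.1, -87.5], 48.7)]
```

View pics/c4.png

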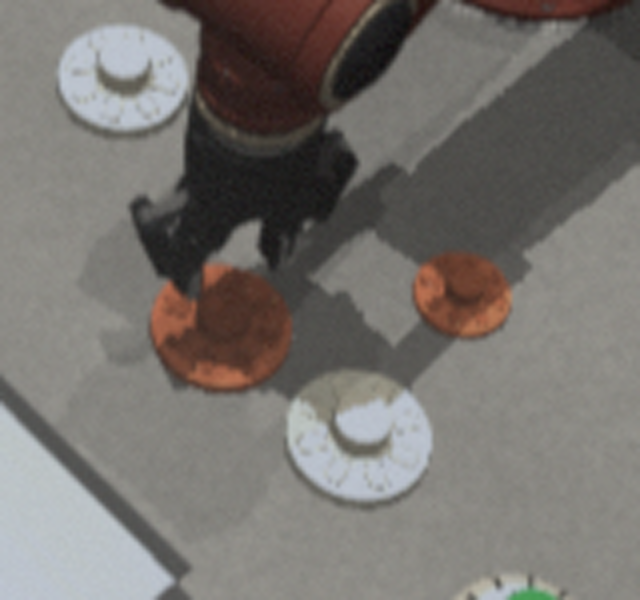

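The crop shows the open fingers straddling the copper boss at crop (225,315). Descending.

{"method": "servo_tool", "body": {
  "increments": [
    {"rx":0,"ry":0,"rz":0,"dx":0,"dy":-0.001,"dz":0.012,"grip":0.05},
    {"rx":0,"ry":0,"rz":0,"dx":0,"dy":-0.001,"dz":0.024,"grip":0.05},
    {"rx":0,"ry":0,"rz":0,"dx":0,"dy":-0.001,"dz":0.035,"grip":0.05},
    {"rx":0,"ry":0,"rz":0,"dx":0,"dy":-0.001,"dz":0.045,"grip":0.05},
    {"rx":0,"ry":0,"rz":0,"dx":0,"dy":-0.001,"dz":0.051,"grip":0.05}
  ]
}}

```text
clock: 19.93
position: [0.4262, 0.0901, 0.0171]
ee_rot: [[0.357, 0.934, -0.001], [0.934, -0.357, -0.0], [-0.0, -0.001, -1.0]]
force: [0.1, -0.6, -0.2]
opening: 0.59
gripper_force: 0.0
```

{"method": "servo_tool", "body": {
  "increments": [
    {"rx":0,"ry":0,"rz":0,"dx":0,"dy":0,"dz":0,"grip":0.046},
    {"rx":0,"ry":0,"rz":0,"dx":0,"dy":0,"dz":0,"grip":0.042},
    {"rx":0,"ry":0,"rz":0,"dx":0,"dy":0,"dz":0,"grip":0.04},
    {"rx":0,"ry":0,"rz":0,"dx":0,"dy":0,"dz":0,"grip":0.04},
    {"rx":0,"ry":0,"rz":0,"dx":0,"dy":0,"dz":0,"grip":0.04}
  ]
}}

```text
clock: 20.35
position: [0.4273, 0.0901, 0.0188]
ee_rot: [[0.357, 0.934, 0.001], [0.934, -0.357, 0.0], [0.001, 0.001, -1.0]]
force: [0.3, -0.1, -0.1]
opening: 0.471
gripper_force: 0.0
```

{"method": "servo_tool", "body": {
  "increments": [
    {"rx":0,"ry":0,"rz":0,"dx":0,"dy":0.004,"dz":0,"grip":0.04},
    {"rx":0,"ry":0,"rz":0,"dx":0,"dy":0.01,"dz":0,"grip":0.04},
    {"rx":0,"ry":0,"rz":0,"dx":0,"dy":0.017,"dz":0,"grip":0.04},
    {"rx":0,"ry":0,"rz":0,"dx":0,"dy":0.024,"dz":0,"grip":0.04},
    {"rx":0,"ry":0,"rz":0,"dx":0,"dy":0.03,"dz":0,"grip":0.04}
  ]
}}

```text
clock: 20.77
position: [0.4557, 0.079, 0.0182]
ee_rot: [[0.357, 0.934, 0.0], [0.934, -0.357, -0.0], [0.0, 0.0, -1.0]]
force: [-2.8, 1.2, 1.3]
opening: 0.47
gripper_force: 1.2
```

{"method": "servo_tool", "body": {
  "increments": [
    {"rx":0,"ry":0,"rz":0,"dx":0,"dy":0.007,"dz":0,"grip":0.04},
    {"rx":0,"ry":0,"rz":0,"dx":0,"dy":0.015,"dz":0,"grip":0.04},
    {"rx":0,"ry":0,"rz":0,"dx":0,"dy":0.023,"dz":0,"grip":0.04},
    {"rx":0,"ry":0,"rz":0,"dx":0,"dy":0.031,"dz":0,"grip":0.04},
    {"rx":0,"ry":0,"rz":0,"dx":0,"dy":0.04,"dz":0,"grip":0.04}
  ]
}}

```text
clock: 21.18
position: [0.4927, 0.0648, 0.018]
ee_rot: [[0.357, 0.934, -0.0], [0.934, -0.357, 0.0], [-0.0, -0.0, -1.0]]
force: [-1.3, 0.0, 0.8]
opening: 0.465
gripper_force: 1.1
```

```bash
python3 - <<'E'
from h import *
snap('top');snap('top'); im=snap('top'); s=st(); goto(.633,.012,.0188,-21)
print(disc('top',im,0)); im=snap('scene'); print(disc('scene',im,0))
E
```

```text
t 21.33 p [0.4934 0.0647 0.0184] F [-0.1  1.1  0.1] op 0.47 gf 0.0
d [ 7.000e-04  1.492e-01 -1.000e-04] r [ 0.0017 -0.0003  0.001 ] rows 3.6
[('plaque_copper', 0.61, [485.9, 26.9], 19.6), ('plaque_ivory', 0.66, [423.4, 204.8], 44.0), ('plaque_ivory', 0.56, [331.1, -90.0], 44.9)]
[('plaque_copper', 0.87, [496.7, 69.0], 45.2), ('plaque_copper', 0.64, [299.8, 182.2], 32.9), ('plaque_ivory', 0.64, [426.8, 201.7], 48.0)]
```

{"method": "servo_tool", "body": {
  "increments": [
    {"rx":0,"ry":0,"rz":0,"dx":0,"dy":0.008,"dz":0,"grip":0.04},
    {"rx":0,"ry":0,"rz":0,"dx":0,"dy":0.016,"dz":0,"grip":0.04},
    {"rx":0,"ry":0,"rz":0,"dx":0,"dy":0.024,"dz":-0.001,"grip":0.04},
    {"rx":0,"ry":0,"rz":0,"dx":0,"dy":0.032,"dz":-0.001,"grip":0.04},
    {"rx":0,"ry":0,"rz":0,"dx":0,"dy":0.04,"dz":-0.001,"grip":0.04}
  ]
}}

```text
clock: 22.0
position: [0.5303, 0.0505, 0.0191]
ee_rot: [[0.357, 0.934, -0.0], [0.934, -0.357, 0.0], [-0.0, -0.0, -1.0]]
force: [-1.9, 0.5, 0.2]
opening: 0.471
gripper_force: 0.8
```

{"method": "servo_tool", "body": {
  "increments": [
    {"rx":0,"ry":0,"rz":0,"dx":0,"dy":0.008,"dz":0,"grip":0.04},
    {"rx":0,"ry":0,"rz":0,"dx":0,"dy":0.016,"dz":0,"grip":0.04},
    {"rx":0,"ry":0,"rz":0,"dx":0,"dy":0.024,"dz":-0.001,"grip":0.04},
    {"rx":0,"ry":0,"rz":0,"dx":0,"dy":0.032,"dz":-0.001,"grip":0.04},
    {"rx":0,"ry":0,"rz":0,"dx":0,"dy":0.04,"dz":-0.002,"grip":0.04}
  ]
}}

```text
clock: 22.42
position: [0.5676, 0.0362, 0.021]
ee_rot: [[0.357, 0.934, 0.0], [0.934, -0.357, -0.0], [-0.0, 0.0, -1.0]]
force: [-0.9, 0.5, -0.9]
opening: 0.466
gripper_force: 0.6
```

```bash
python3 - <<'E'
from h import *
snap('top');snap('top'); im=snap('scene'); s=st(); goto(.633,.012,.021,-21); print(disc('scene',im,0,z=.014))
cv2.imwrite('pics/c5.png',cv2.resize(im[220:400,230:430],(600,540),interpolation=cv2.INTER_CUBIC)[:,:,::-1])
E
```

```text
t 22.57 p [0.5681 0.0361 0.0216] F [-0.1  0.5  1. ] op 0.464 gf 0.0
d [0.0006 0.0692 0.0007] r [ 0.0018 -0.0004  0.0012] rows 1.7
[('plaque_copper', 0.9, [301.3, 180.6], 33.9), ('plaque_copper', 0.74, [570.6, 41.6], 45.0), ('plaque_copper', 0.25, [468.2, 355.2], 50.8), ('plaque_ivory', 0.74, [427.5, 204.1], 47.2), ('plaque_ivory', 0.49, [329.8, -102.6], 35.5)]
```

View pics/c5.png

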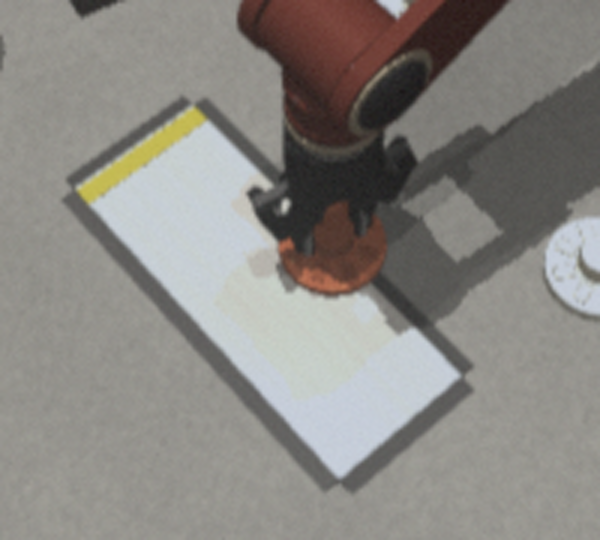

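The crop shows the copper plaque halfway over the near bevel at crop (333,245), tracking straight. Continuing.

{"method": "servo_tool", "body": {
  "increments": [
    {"rx":0,"ry":0,"rz":0,"dx":0,"dy":0.007,"dz":0,"grip":0.04},
    {"rx":0,"ry":0,"rz":0,"dx":0,"dy":0.014,"dz":0,"grip":0.04},
    {"rx":0,"ry":0,"rz":0,"dx":0,"dy":0.021,"dz":0,"grip":0.04},
    {"rx":0,"ry":0,"rz":0,"dx":0,"dy":0.028,"dz":0,"grip":0.04},
    {"rx":0,"ry":0,"rz":0,"dx":0,"dy":0.036,"dz":0,"grip":0.04}
  ]
}}

```text
clock: 23.08
position: [0.6009, 0.0235, 0.0209]
ee_rot: [[0.357, 0.934, -0.001], [0.934, -0.357, 0.0], [-0.0, -0.001, -1.0]]
force: [-0.6, 1.0, -0.5]
opening: 0.467
gripper_force: 0.6
```

{"method": "servo_tool", "body": {
  "increments": [
    {"rx":0,"ry":0,"rz":0,"dx":0,"dy":0.008,"dz":0,"grip":0.04},
    {"rx":0,"ry":0,"rz":0,"dx":0,"dy":0.016,"dz":0,"grip":0.04},
    {"rx":0,"ry":0,"rz":0,"dx":0,"dy":0.024,"dz":0,"grip":0.04},
    {"rx":0,"ry":0,"rz":0,"dx":0,"dy":0.03,"dz":0,"grip":0.04},
    {"rx":0,"ry":0,"rz":0,"dx":0,"dy":0.033,"dz":0,"grip":0.04}
  ]
}}

```text
clock: 23.5
position: [0.6323, 0.0115, 0.0213]
ee_rot: [[0.357, 0.934, 0.001], [0.934, -0.357, -0.0], [0.0, 0.001, -1.0]]
force: [-1.6, 0.2, 0.2]
opening: 0.471
gripper_force: 0.8
```

```bash
python3 - <<'E'
from h import *
snap('top');snap('top'); im=snap('scene'); s=st(); print(disc('scene',im,0,z=.015))
W=[ray('scene',u,v,.003) for u,v in((0,0),)]
m=spotter.trace('scene','plate')
for d in m[:1]:
    k=max(cv2.findContours(d['mask'].astype(np.uint8),0,2)[0],key=cv2.contourArea)
    print(cv2.minAreaRect(np.array([ray('scene',u,v,.0)[:2] for u,v in k[:,0,:]],np.float32)*1000))
im=snap('top'); print(disc('top',im,0,z=.015))
E
```

```text
t 23.65 p [0.6319 0.0118 0.0214] F [-0.5  0.1 -0.2] op 0.467 gf 0.0
[('plaque_copper', 0.67, [302.7, 183.1], 32.9), ('plaque_copper', 0.58, [634.4, 19.7], 44.0), ('plaque_ivory', 0.78, [428.4, 204.5], 45.3), ('plaque_ivory', 0.64, [332.5, -61.1], 38.7)]
((630.1309814453125, 16.89251708984375), (372.1583251953125, 160.37709045410156), 88.18289947509766)
[('plaque_copper', 0.65, [489.2, -567.5], 60.9), ('plaque_ivory', 0.72, [332.1, -90.0], 46.4), ('plaque_ivory', 0.56, [422.0, 200.3], 44.9)]
```

{"method": "servo_tool", "body": {
  "increments": [
    {"rx":0,"ry":0,"rz":0,"dx":0,"dy":0,"dz":0,"grip":0.05},
    {"rx":0,"ry":0,"rz":0,"dx":0,"dy":0,"dz":0,"grip":0.05},
    {"rx":0,"ry":0,"rz":0,"dx":0,"dy":0,"dz":-0.015,"grip":0.05},
    {"rx":0,"ry":0,"rz":0,"dx":0,"dy":0,"dz":-0.04,"grip":0.05},
    {"rx":0,"ry":0,"rz":0,"dx":0,"dy":0,"dz":-0.065,"grip":0.05}
  ]
}}

```text
clock: 24.37
position: [0.6304, 0.012, 0.0867]
ee_rot: [[0.357, 0.934, -0.002], [0.934, -0.357, 0.0], [-0.001, -0.002, -1.0]]
force: [0.7, -0.1, 1.1]
opening: 0.584
gripper_force: 0.0
```

{"method": "servo_tool", "body": {
  "increments": [
    {"rx":0,"ry":0,"rz":0,"dx":0,"dy":0,"dz":-0.005,"grip":0.05},
    {"rx":0,"ry":0,"rz":0,"dx":0.011,"dy":-0.028,"dz":-0.005,"grip":0.05},
    {"rx":0,"ry":0,"rz":0,"dx":0.025,"dy":-0.064,"dz":-0.005,"grip":0.05},
    {"rx":0,"ry":0,"rz":0,"dx":0.038,"dy":-0.098,"dz":-0.005,"grip":0.05},
    {"rx":0,"ry":0,"rz":0,"dx":0.051,"dy":-0.131,"dz":-0.005,"grip":0.05}
  ]
}}

```text
clock: 24.78
position: [0.5258, 0.1071, 0.0914]
ee_rot: [[0.358, 0.934, 0.0], [0.934, -0.358, 0.0], [0.0, 0.0, -1.0]]
force: [-0.4, 0.8, 0.3]
opening: 0.583
gripper_force: 0.0
```

{"method": "servo_tool", "body": {
  "increments": [
    {"rx":0,"ry":0,"rz":0,"dx":0.013,"dy":-0.034,"dz":0,"grip":0.05},
    {"rx":0,"ry":0,"rz":0,"dx":0.026,"dy":-0.068,"dz":0,"grip":0.05},
    {"rx":0,"ry":0,"rz":0,"dx":0.039,"dy":-0.1,"dz":0,"grip":0.05},
    {"rx":0,"ry":0,"rz":0,"dx":0.048,"dy":-0.123,"dz":0,"grip":0.05},
    {"rx":0,"ry":0,"rz":0,"dx":0.051,"dy":-0.131,"dz":0,"grip":0.05}
  ]
}}

```text
clock: 25.2
position: [0.4204, 0.2024, 0.0911]
ee_rot: [[0.354, 0.935, -0.001], [0.935, -0.354, 0.001], [0.0, -0.001, -1.0]]
force: [0.1, 0.5, 0.2]
opening: 0.587
gripper_force: 0.0
```

```bash
python3 - <<'E'
from h import *
snap('top');snap('top'); snap('top'); im=snap('scene'); s=st(); print(disc('scene',im,0)); goto(.424,.201,.0185,-21)
im=snap('top'); print(disc('top',im,0))
E
```

```text
t 25.4 p [0.4238 0.2004 0.0916] F [0.  0.7 0.4] op 0.586 gf 0.0
[('plaque_copper', 0.96, [631.5, 14.9], 46.8), ('plaque_copper', 0.52, [301.9, 202.0], 20.7), ('plaque_ivory', 0.89, [336.1, -84.7], 50.3), ('plaque_ivory', 0.58, [424.5, 202.6], 47.9)]
d [ 0.0008 -0.0005  0.073 ] r [ 0.0008 -0.0001  0.0002] rows 1.8
[('plaque_copper', 0.83, [294.4, 172.3], 28.5), ('plaque_copper', 0.66, [630.8, 13.0], 45.6), ('plaque_ivory', 0.87, [423.4, 188.4], 41.7), ('plaque_ivory', 0.67, [331.1, -92.5], 45.0)]
```

{"method": "servo_tool", "body": {
  "increments": [
    {"rx":0,"ry":0,"rz":0,"dx":0,"dy":0,"dz":0.015,"grip":0.05},
    {"rx":0,"ry":0,"rz":0,"dx":0,"dy":0,"dz":0.035,"grip":0.05},
    {"rx":0,"ry":0,"rz":0,"dx":0,"dy":0,"dz":0.054,"grip":0.05},
    {"rx":0,"ry":0,"rz":0,"dx":0,"dy":0,"dz":0.066,"grip":0.05},
    {"rx":0,"ry":0,"rz":0,"dx":0,"dy":0,"dz":0.072,"grip":0.05}
  ]
}}

```text
clock: 26.07
position: [0.4219, 0.1999, 0.017]
ee_rot: [[0.358, 0.934, -0.003], [0.934, -0.358, -0.001], [-0.002, -0.003, -1.0]]
force: [-0.7, -0.1, -0.5]
opening: 0.584
gripper_force: 0.0
```

{"method": "servo_tool", "body": {
  "increments": [
    {"rx":0,"ry":0,"rz":0,"dx":0,"dy":0,"dz":0,"grip":0.046},
    {"rx":0,"ry":0,"rz":0,"dx":0,"dy":0,"dz":0,"grip":0.042},
    {"rx":0,"ry":0,"rz":0,"dx":0,"dy":0,"dz":0,"grip":0.04},
    {"rx":0,"ry":0,"rz":0,"dx":0,"dy":0,"dz":0,"grip":0.04},
    {"rx":0,"ry":0,"rz":0,"dx":0,"dy":0,"dz":0,"grip":0.04}
  ]
}}

```text
clock: 26.48
position: [0.4238, 0.201, 0.0201]
ee_rot: [[0.357, 0.934, 0.002], [0.934, -0.357, 0.001], [0.001, 0.002, -1.0]]
force: [0.6, 1.1, 0.2]
opening: 0.473
gripper_force: 0.0
```

{"method": "servo_tool", "body": {
  "increments": [
    {"rx":0,"ry":0,"rz":0,"dx":0,"dy":0.004,"dz":0,"grip":0.04},
    {"rx":0,"ry":0,"rz":0,"dx":0,"dy":0.01,"dz":0,"grip":0.04},
    {"rx":0,"ry":0,"rz":0,"dx":0,"dy":0.017,"dz":0,"grip":0.04},
    {"rx":0,"ry":0,"rz":0,"dx":0,"dy":0.024,"dz":0,"grip":0.04},
    {"rx":0,"ry":0,"rz":0,"dx":0,"dy":0.03,"dz":0,"grip":0.04}
  ]
}}

```text
clock: 26.9
position: [0.4519, 0.1897, 0.0193]
ee_rot: [[0.357, 0.934, 0.0], [0.934, -0.357, 0.0], [0.0, 0.0, -1.0]]
force: [-1.9, 0.3, 1.9]
opening: 0.469
gripper_force: 1.3
```

{"method": "servo_tool", "body": {
  "increments": [
    {"rx":0,"ry":0,"rz":0,"dx":0,"dy":0.007,"dz":0,"grip":0.04},
    {"rx":0,"ry":0,"rz":0,"dx":0,"dy":0.015,"dz":0,"grip":0.04},
    {"rx":0,"ry":0,"rz":0,"dx":0,"dy":0.023,"dz":0,"grip":0.04},
    {"rx":0,"ry":0,"rz":0,"dx":0,"dy":0.031,"dz":0,"grip":0.04},
    {"rx":0,"ry":0,"rz":0,"dx":0,"dy":0.04,"dz":0,"grip":0.04}
  ]
}}

```text
clock: 27.32
position: [0.489, 0.1754, 0.019]
ee_rot: [[0.357, 0.934, -0.0], [0.934, -0.357, -0.0], [-0.0, -0.0, -1.0]]
force: [-2.3, 0.7, 2.0]
opening: 0.465
gripper_force: 1.2
```

```bash
python3 - <<'E'
from h import *
snap('top');snap('top'); im=snap('scene'); s=st(); print(disc('scene',im,0)); goto(.636,.122,.0185,-21)
E
```

```text
t 27.47 p [0.4896 0.1753 0.0193] F [-0.4  0.8 -0. ] op 0.471 gf 0.0
[('plaque_copper', 0.62, [631.8, 15.4], 46.3), ('plaque_copper', 0.62, [301.1, 180.8], 32.4), ('plaque_copper', 0.45, [473.7, -340.5], 65.0), ('plaque_ivory', 0.76, [494.7, 182.0], 45.3), ('plaque_ivory', 0.62, [334.6, -85.5], 47.5), ('plaque_ivory', 0.36, [632.6, 14.8], 46.9)]
d [0.0026 0.1569 0.0006] r [0.0005 0.     0.0014] rows 3.8
```

{"method": "servo_tool", "body": {
  "increments": [
    {"rx":0,"ry":0,"rz":0,"dx":0,"dy":0.008,"dz":0,"grip":0.04},
    {"rx":0,"ry":0,"rz":0,"dx":0,"dy":0.016,"dz":0,"grip":0.04},
    {"rx":0,"ry":0,"rz":0,"dx":0,"dy":0.024,"dz":-0.001,"grip":0.04},
    {"rx":0,"ry":0,"rz":0,"dx":0,"dy":0.032,"dz":-0.001,"grip":0.04},
    {"rx":0,"ry":0,"rz":0,"dx":0,"dy":0.04,"dz":-0.001,"grip":0.04}
  ]
}}

```text
clock: 27.98
position: [0.5261, 0.1613, 0.0203]
ee_rot: [[0.357, 0.934, -0.001], [0.934, -0.357, 0.0], [-0.0, -0.001, -1.0]]
force: [-3.4, 1.1, 3.7]
opening: 0.469
gripper_force: 2.0
```

{"method": "servo_tool", "body": {
  "increments": [
    {"rx":0,"ry":0,"rz":0,"dx":0,"dy":0.008,"dz":0,"grip":0.04},
    {"rx":0,"ry":0,"rz":0,"dx":0,"dy":0.016,"dz":0,"grip":0.04},
    {"rx":0,"ry":0,"rz":0,"dx":0,"dy":0.024,"dz":-0.001,"grip":0.04},
    {"rx":0,"ry":0,"rz":0,"dx":0,"dy":0.032,"dz":-0.001,"grip":0.04},
    {"rx":0,"ry":0,"rz":0,"dx":0,"dy":0.04,"dz":-0.0015,"grip":0.04}
  ]
}}

```text
clock: 28.4
position: [0.5637, 0.1469, 0.0215]
ee_rot: [[0.357, 0.934, -0.0], [0.934, -0.357, 0.0], [-0.0, -0.0, -1.0]]
force: [-3.2, 1.2, 1.6]
opening: 0.467
gripper_force: 1.4
```

{"method": "servo_tool", "body": {
  "increments": [
    {"rx":0,"ry":0,"rz":0,"dx":0,"dy":0.008,"dz":0,"grip":0.04},
    {"rx":0,"ry":0,"rz":0,"dx":0,"dy":0.016,"dz":0,"grip":0.04},
    {"rx":0,"ry":0,"rz":0,"dx":0,"dy":0.024,"dz":0,"grip":0.04},
    {"rx":0,"ry":0,"rz":0,"dx":0,"dy":0.032,"dz":0,"grip":0.04},
    {"rx":0,"ry":0,"rz":0,"dx":0,"dy":0.04,"dz":0,"grip":0.04}
  ]
}}

```text
clock: 28.82
position: [0.6011, 0.1327, 0.0217]
ee_rot: [[0.357, 0.934, -0.0], [0.934, -0.357, 0.0], [0.0, -0.0, -1.0]]
force: [-2.7, 0.7, 1.8]
opening: 0.468
gripper_force: 1.3
```

```bash
python3 - <<'E'
from h import *
snap('top');snap('top'); im=snap('scene'); s=st(); print(disc('scene',im,0,z=.015)); goto(.636,.122,.0215,-21)
E
```

```text
t 28.97 p [0.6016 0.1325 0.0218] F [-0.3 -0.8 -0.4] op 0.468 gf 0.0
[('plaque_copper', 0.87, [301.7, 181.8], 33.3), ('plaque_copper', 0.76, [634.6, 16.3], 47.5), ('plaque_ivory', 0.92, [605.1, 138.4], 45.3), ('plaque_ivory', 0.67, [472.7, -338.3], 67.2), ('plaque_ivory', 0.45, [343.3, -113.6], 34.0)]
d [0.0026 0.0369 0.    ] r [0.0005 0.     0.0015] rows 0.9
```

{"method": "servo_tool", "body": {
  "increments": [
    {"rx":0,"ry":0,"rz":0,"dx":0,"dy":0.007,"dz":0,"grip":0.04},
    {"rx":0,"ry":0,"rz":0,"dx":0,"dy":0.014,"dz":0,"grip":0.04},
    {"rx":0,"ry":0,"rz":0,"dx":0,"dy":0.022,"dz":0,"grip":0.04},
    {"rx":0,"ry":0,"rz":0,"dx":0,"dy":0.029,"dz":0,"grip":0.04},
    {"rx":0,"ry":0,"rz":0,"dx":0,"dy":0.033,"dz":0,"grip":0.04}
  ]
}}

```text
clock: 29.48
position: [0.6323, 0.1206, 0.0216]
ee_rot: [[0.357, 0.934, 0.0], [0.934, -0.357, -0.0], [0.0, 0.0, -1.0]]
force: [-1.2, 0.1, -1.0]
opening: 0.471
gripper_force: 0.6
```

{"method": "servo_tool", "body": {
  "increments": [
    {"rx":0,"ry":0,"rz":0,"dx":0,"dy":0,"dz":0,"grip":0.05},
    {"rx":0,"ry":0,"rz":0,"dx":0,"dy":0,"dz":0,"grip":0.05},
    {"rx":0,"ry":0,"rz":0,"dx":0,"dy":0,"dz":-0.015,"grip":0.05},
    {"rx":0,"ry":0,"rz":0,"dx":0,"dy":0,"dz":-0.05,"grip":0.05},
    {"rx":0,"ry":0,"rz":0,"dx":0,"dy":0,"dz":-0.09,"grip":0.05}
  ]
}}

```text
clock: 29.9
position: [0.6288, 0.121, 0.1104]
ee_rot: [[0.357, 0.934, -0.006], [0.934, -0.357, -0.0], [-0.003, -0.005, -1.0]]
force: [0.6, 0.3, -0.1]
opening: 0.586
gripper_force: 0.0
```

{"method": "servo_tool", "body": {
  "increments": [
    {"rx":0,"ry":0,"rz":0,"dx":0.03,"dy":-0.02,"dz":-0.02,"grip":0},
    {"rx":0,"ry":0,"rz":0,"dx":0.06,"dy":-0.04,"dz":-0.02,"grip":0},
    {"rx":0,"ry":0,"rz":0,"dx":0.09,"dy":-0.06,"dz":-0.02,"grip":0},
    {"rx":0,"ry":0,"rz":0,"dx":0.12,"dy":-0.08,"dz":-0.02,"grip":0},
    {"rx":0,"ry":0,"rz":0,"dx":0.14,"dy":-0.1,"dz":-0.02,"grip":0}
  ]
}}

```text
clock: 30.32
position: [0.5877, 0.2903, 0.1338]
ee_rot: [[0.356, 0.934, 0.003], [0.934, -0.356, 0.002], [0.002, 0.002, -1.0]]
force: [-0.8, -0.9, 0.3]
opening: 0.001
gripper_force: 0.0
```

```bash
python3 - <<'E'
from h import *
snap('top');snap('top'); im=snap('scene','s6'); s=st(); print(disc('scene',im,0,z=.015)); 
print([(d['confidence'],np.round(d['xyz'],3)) for d in spotter.landmark_of('scene','plunger_top')])
im=snap('top'); print(disc('top',im,0,z=.015));goto(.468,.356,.10,-21)
cv2.imwrite('pics/c6.png',cv2.resize(im[150:300,120:380],(780,450),interpolation=cv2.INTER_CUBIC)[:,:,::-1])
E
```

```text
t 30.47 p [0.587  0.2896 0.133 ] F [-0.1 -0.6 -0.5] op -0.003 gf 0.0
[('plaque_copper', 0.94, [633.8, 16.1], 46.8), ('plaque_copper', 0.63, [291.2, 177.8], 27.9), ('plaque_ivory', 0.93, [336.7, -84.5], 47.3), ('plaque_ivory', 0.8, [632.6, 126.2], 46.2)]
[(0.57, array([0.467, 0.357, 0.069]))]
[('plaque_copper', 0.75, [629.6, 10.8], 44.9), ('plaque_copper', 0.62, [294.5, 178.0], 30.9), ('plaque_ivory', 0.78, [628.8, 122.3], 45.5), ('plaque_ivory', 0.62, [470.7, -335.0], 62.3), ('plaque_ivory', 0.6, [330.1, -90.7], 46.4)]
d [ 0.0218 -0.1373  0.0318] r [ 0.0003 -0.     -0.0001] rows 3.4
```

View pics/c6.png

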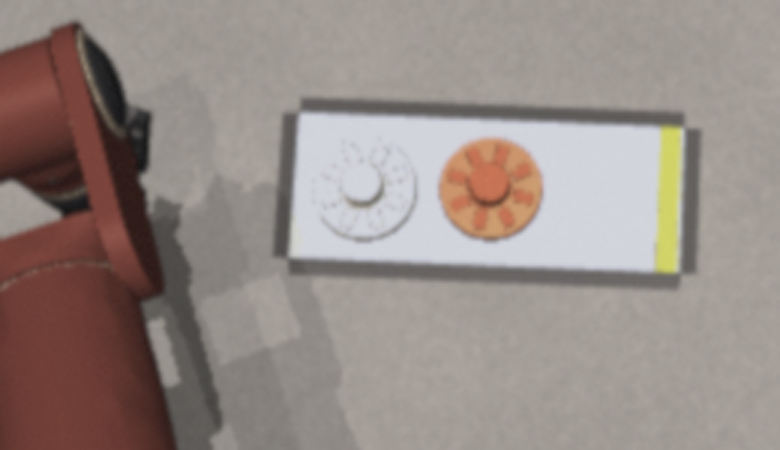

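Both plaques lie wholly on the flat top: ivory at crop (362,186) and copper at (490,187). Next is the timer plunger at (0.468, 0.356), with the fingers shut.

{"method": "servo_tool", "body": {
  "increments": [
    {"rx":0,"ry":0,"rz":0,"dx":0.005,"dy":-0.034,"dz":0.005,"grip":0},
    {"rx":0,"ry":0,"rz":0,"dx":0.01,"dy":-0.07,"dz":0.01,"grip":0},
    {"rx":0,"ry":0,"rz":0,"dx":0.016,"dy":-0.105,"dz":0.02,"grip":0},
    {"rx":0,"ry":0,"rz":0,"dx":0.021,"dy":-0.13,"dz":0.03,"grip":0},
    {"rx":0,"ry":0,"rz":0,"dx":0.022,"dy":-0.137,"dz":0.032,"grip":0}
  ]
}}

```text
clock: 31.18
position: [0.464, 0.3572, 0.0974]
ee_rot: [[0.355, 0.935, -0.004], [0.935, -0.356, -0.001], [-0.003, -0.004, -1.0]]
force: [0.6, -0.2, -0.4]
opening: -0.005
gripper_force: 0.0
```

```bash
python3 - <<'E'
from h import *
snap('top');snap('top');snap('top'); im=snap('scene'); s=st(); goto(.468,.356,.07,-21)
cv2.imwrite('pics/c7.png',cv2.resize(im[290:410,400:540],(700,600),interpolation=cv2.INTER_CUBIC)[:,:,::-1])
E
```

```text
t 31.38 p [0.4691 0.3566 0.1004] F [0.3 0.3 0. ] op -0.001 gf 0.0
d [-0.001  -0.0009  0.0304] r [ 0.0014 -0.0008  0.0007] rows 0.7
```

View pics/c7.png

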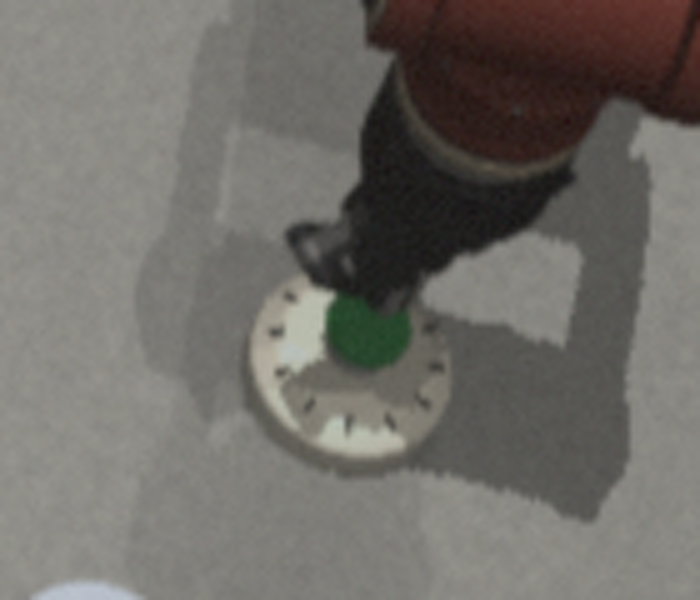

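The crop shows the shut fingertips right over the green plunger at crop (370,320). Pressing down.

{"method": "servo_tool", "body": {
  "increments": [
    {"rx":0,"ry":0,"rz":0,"dx":0,"dy":0,"dz":0.009,"grip":0},
    {"rx":0,"ry":0,"rz":0,"dx":0,"dy":0,"dz":0.018,"grip":0},
    {"rx":0,"ry":0,"rz":0,"dx":0,"dy":0,"dz":0.026,"grip":0},
    {"rx":0,"ry":0,"rz":0,"dx":0,"dy":0,"dz":0.033,"grip":0},
    {"rx":0,"ry":0,"rz":0,"dx":0,"dy":0,"dz":0.038,"grip":0}
  ]
}}

```text
clock: 31.8
position: [0.468, 0.3563, 0.0607]
ee_rot: [[0.357, 0.934, -0.0], [0.934, -0.357, -0.001], [-0.001, 0.0, -1.0]]
force: [0.2, -2.0, 6.3]
opening: -0.004
gripper_force: 2.8
```

{"method": "servo_tool", "body": {
  "increments": [
    {"rx":0,"ry":0,"rz":0,"dx":0,"dy":0,"dz":0.003,"grip":0},
    {"rx":0,"ry":0,"rz":0,"dx":0,"dy":0,"dz":0.005,"grip":0},
    {"rx":0,"ry":0,"rz":0,"dx":0,"dy":0,"dz":0.007,"grip":0},
    {"rx":0,"ry":0,"rz":0,"dx":0,"dy":0,"dz":0.007,"grip":0},
    {"rx":0,"ry":0,"rz":0,"dx":0,"dy":0,"dz":0.007,"grip":0}
  ]
}}

```text
clock: 32.22
position: [0.4681, 0.3565, 0.056]
ee_rot: [[0.357, 0.934, -0.0], [0.934, -0.357, -0.002], [-0.002, 0.001, -1.0]]
force: [-4.2, -5.3, 9.6]
opening: -0.0
gripper_force: 5.0
```

{"method": "servo_tool", "body": {
  "increments": [
    {"rx":0,"ry":0,"rz":0,"dx":0,"dy":0,"dz":0.001,"grip":0},
    {"rx":0,"ry":0,"rz":0,"dx":0,"dy":0,"dz":0.0015,"grip":0},
    {"rx":0,"ry":0,"rz":0,"dx":0,"dy":0,"dz":0.002,"grip":0},
    {"rx":0,"ry":0,"rz":0,"dx":0,"dy":0,"dz":0.002,"grip":0},
    {"rx":0,"ry":0,"rz":0,"dx":0,"dy":0,"dz":0.002,"grip":0}
  ]
}}

```text
clock: 32.63
position: [0.4682, 0.3565, 0.0559]
ee_rot: [[0.357, 0.934, -0.001], [0.934, -0.357, -0.002], [-0.002, 0.0, -1.0]]
force: [-6.5, -8.5, 19.4]
opening: -0.002
gripper_force: 9.8
```

{"method": "servo_tool", "body": {
  "increments": [
    {"rx":0,"ry":0,"rz":0,"dx":0,"dy":0,"dz":-0.01,"grip":0},
    {"rx":0,"ry":0,"rz":0,"dx":0,"dy":0,"dz":-0.03,"grip":0},
    {"rx":0,"ry":0,"rz":0,"dx":0,"dy":0,"dz":-0.06,"grip":0},
    {"rx":0,"ry":0,"rz":0,"dx":0,"dy":0,"dz":-0.09,"grip":0},
    {"rx":0,"ry":0,"rz":0,"dx":0,"dy":0,"dz":-0.12,"grip":0}
  ]
}}

```text
clock: 33.05
position: [0.4672, 0.3569, 0.173]
ee_rot: [[0.357, 0.934, -0.001], [0.934, -0.357, -0.0], [-0.001, -0.001, -1.0]]
force: [0.7, -0.1, 1.3]
opening: 0.0
gripper_force: 0.0
```

```bash
python3 - <<'E'
from h import *
snap('top');snap('top'); snap('top'); im=snap('scene','s8'); s=st(); print(disc('scene',im,0,z=.015))
print([(d['confidence'],np.round(d['xyz'],3)) for n in('block','bottle','bowl','tub') for d in spotter.landmark_of('scene',n)[:1]])
E
```

```text
t 33.25 p [0.4681 0.3574 0.1734] F [-0.2 -0.3 -0.8] op 0.002 gf 0.0
[('plaque_copper', 0.56, [633.0, 16.4], 46.2), ('plaque_ivory', 0.91, [336.8, -84.7], 47.3), ('plaque_ivory', 0.56, [631.8, 124.6], 44.9)]
[(0.71, array([ 0.468, -0.334,  0.004])), (0.8, array([ 0.482, -0.545,  0.002])), (0.62, array([ 0.678,  0.377, -0.002]))]
```

View pics/s8.png

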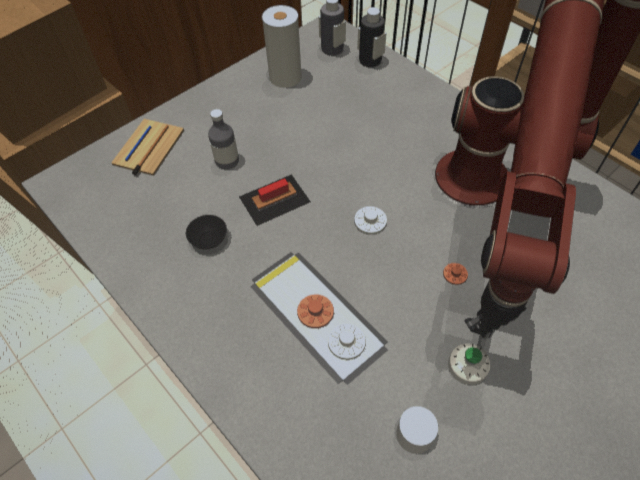

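The scene shows the block on its mat at (273,192), copper at (316,311) and ivory at (347,342) on the plate, and the bystanders unmoved. The plunger went down to its stop (TCP z stayed at 0.056 under 19 N), and the arm is clear.

```bash
python3 -c "
from rig import ctrl; print(ctrl.hand_in())"
```

```text
the job is handed in; nothing more can be done
None
```

I wiped the plate end to end and set the block back on its mat, slid the copper and ivory plaques onto the flat top, pressed the timer plunger to its stop, and handed in at about 33 s. Press force was about 8 N for the first 5 cm of the wipe, then 10–13 N. No slate or blue plaque was in view, and the verdict was not shown.

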